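# Load the label roll stand and lock it with the ring nut

### The job

Load the label roll stand: stack all the label rolls that are there flat on the grey base, centred over its socket, then lower the spindle through all of them into the socket with its yellow stripe facing the yellow arrow, until it is fully seated. Then set the blue ring nut level on top of the spindle's thread with its two white ears roughly over the yellow line of the thread, turn it backward (counter-clockwise from above) until it drops at the thread start, and screw it forward until it stops, fully down, with its ears in line with the yellow line again.

Things in the scene. Friction and masses are not known exactly. Their poses are not given: they have to be found in the camera images.
- base: Fixed grey base plate of the stand, 130 x 130 mm, 20 mm thick; origin at the centre of its underside, on the table, z up. In its middle a socket straight through: 31 x 31 mm square, from which a key slot 13 mm wide runs on towards +x to 25.5 mm from the axis.
- base_arrow (a point): The yellow arrow on the top of the base, 55 mm from its centre along its +x; it points along +x, out past the key slot.
- cup: Fixed black ring, 74 mm outside, 59 mm bore, 36 mm high, open to the table, in which the spindle stands upright at the start; origin at the centre of its underside.
- spindle: Loose metal spindle, 0.3 kg, upright. Origin on its axis in the lower face of its body, which sits on the base's top: 20 mm above the base's origin when seated, about 36 mm if the key misses its slot. z up, +x towards the yellow stripe. Body: cylinder 52 mm in diameter, z = 0 to 106 mm (the shoulder). Below it the foot, above it the thread, then the grip stub.
- spindle_stripe (a point): Point on the yellow stripe down the spindle's side, 53 mm up the body, 26 mm from the axis at its +x.
- spindle_foot (a point): Lower end of the spindle's foot, on the axis, z = -18 mm. The foot is round, 28 mm, chamfered; a yellow key beside it, 10 mm wide, z = -16 to 0 mm, reaches to 23 mm from the axis at +x.
- spindle_thread (a point): Point on the axis, level with the thread ridges' tops, z = 122 mm, 16 mm above the shoulder. Two like halves, from +x and from -x, counter-clockwise positive: ridge (40 mm across, yellow line on top at 0) from 50 to -17 degrees, its underside 9 mm or more over the shoulder; then a solid stop to -70, its last part rising to z = 126 mm; then the open gap, the thread start, centred at 80.
- spindle_stub (a point): Top end of the spindle's square grip stub, z = 148 mm; the stub is 17 x 17 mm, sides along x and y, 22 mm high (z = 126 to 148 mm), with a yellow line on top pointing to +x. The spindle is gripped by it.
- nut: Loose blue ring nut, 0.09 kg, right way up: ring 55 mm outside, 45 mm bore, 22 mm high, flange 76 mm wide and 4 mm thick at the bottom. Origin: centre of its underside, z up. White ears, 9 mm wide, at +x and -x reach to 33 mm from the axis. Grip it across y (55 mm). In the spindle frame its origin is at z = 120 mm on the ridge tops and 106 mm (on the shoulder) when dropped.
- nut_lug (a point): One of the two lugs inside the nut, below its ears at +x and -x: 8 mm wide, z = 2 to 8 mm, reaching in to 13.5 mm from the axis. Turned back 70 to 90 degrees from the yellow line the lugs drop through the gaps (stops block it further back); forward (clockwise) they pass under the ridges, at the same height, till the stops hold them within about 8 degrees of the yellow line.
- roll_1: Loose roll of labels lying flat, white with green labels, 104 mm outside, 64 mm open core, 25 mm high, 0.15 kg; origin at the centre of its underside. It is gripped across its wall (20 mm), one finger in the core. Either face may be up. May be absent.
- roll_2: The same with orange labels. May be absent.
- roll_3: The same with blue labels. May be absent.
- roll_4: The same with black labels. May be absent.
Not all that is in view belongs to the job. Leave any red look-alike of the roll_3 alone.

How it is judged:
On the way, in this order (a step that is already met when the one before it is completed fails the run):
1. the rolls lie on the base and the spindle stands through them, seated, its stripe to the arrow (horizontal distance between each of roll_1, roll_2, roll_3, roll_4 and base below 0.014 m and z of roll_1 in the frame of base between 0.015 and 0.127 m and (angle between roll_1's own z axis and vertical below 0.1 rad or angle between roll_1's own z axis and vertical above 3.04 rad) and z of roll_2 in the frame of base between 0.015 and 0.127 m and (angle between roll_2's own z axis and vertical below 0.1 rad or angle between roll_2's own z axis and vertical above 3.04 rad) and z of roll_3 in the frame of base between 0.015 and 0.127 m and (angle between roll_3's own z axis and vertical below 0.1 rad or angle between roll_3's own z axis and vertical above 3.04 rad) and z of roll_4 in the frame of base between 0.015 and 0.127 m and (angle between roll_4's own z axis and vertical below 0.1 rad or angle between roll_4's own z axis and vertical above 3.04 rad) and z of spindle in the frame of base between 0.017 and 0.023 m and horizontal distance between spindle and base below 0.005 m and angle between the x axis of spindle and the x axis of base, either way round below 0.24 rad and x of spindle_stripe in the frame of base above 0.01 m and angle between spindle's own z axis and vertical below 0.07 rad), for 0.2 s.
2. the nut sits level on top of the thread, its ears within 35 degrees of the yellow line (z of spindle in the frame of base between 0.017 and 0.023 m and horizontal distance between spindle and base below 0.005 m and angle between spindle's own z axis and vertical below 0.07 rad and angle between the x axis of spindle and the x axis of base, either way round below 0.24 rad and x of spindle_stripe in the frame of base above 0.01 m and z of nut in the frame of spindle between 0.116 and 0.128 m and horizontal distance between nut and spindle below 0.007 m and angle between nut's own z axis and vertical below 0.2 rad and angle between the x axis of nut and the x axis of spindle, either way round below 0.61 rad), for 0.2 s.
3. turned back, the nut has dropped at the thread start (z of nut in the frame of spindle between 0.1 and 0.111 m and angle between the x axis of nut and the x axis of spindle, either way round above 0.8 rad), for 0.1 s.
At the end, for the whole second after the job is handed in: Rolls flat on the base within 14 mm of its axis; spindle through them, seated within 3 mm, stripe to the arrow within 14 degrees; nut down on the shoulder within 3 mm, level, ears within 15 degrees of the yellow line; all released and at rest (all of step 1 and linear speed of each of spindle, nut below 0.02 m/s and z of nut in the frame of spindle between 0.103 and 0.1095 m and horizontal distance between nut and spindle below 0.006 m and angle between nut's own z axis and vertical below 0.12 rad and angle between the x axis of nut and the x axis of spindle, either way round below 0.26 rad); the robot touches nothing.
Of roll_1, roll_2, roll_3, roll_4 only 3 to 4 are there at a start; the rules pass over those that are not, and their reading is None.
At some moment in a run one of roll_1, roll_2, roll_3, roll_4 may be knocked a few centimetres aside while the robot is not near it.
It also fails if it takes over 210 s, if anything falls off the work surface, if the arm or the gripper's body presses on something with over 40 N, if the wrist force passes 120 N, or if a joint passes its speed limit or range.

### The arm

A 7-joint arm with a two-finger parallel gripper is mounted at the origin on a cart in front of the work surface, level with it; the furniture and walls round the work are solid. World frame = base frame: x ahead of the robot, y to its left, z up, the work surface at z = 0. Lengths are in m, angles in rad, forces in N, time in s.
With the tool pointing down it reaches from about 0.35 to 0.9 m from the base axis. Payload 19.9 kg.
Tool frame: the origin (TCP) lies midway between the tips of the shut fingers; the grasp point (between the pads) lies manip.grip_point_offset behind it (manip.grip_point_offset is the distance from the TCP to the grasp point, in m); z points along the fingers, x is the direction in which the jaws open and shut, and the axes are right-handed (so a half turn about z gives the same grasp; the last joint's range is limited). The gripper opens to 85 mm and grips with 20 to 120 N. Pads are 22 mm wide; open, the fingers measure 114 mm over their backs; the gripper's body (76 mm by 85 mm) begins 54 mm behind the grasp point. The pads swing forward as they close: fully open they stand 13 mm farther back than shut.
Start: joints at [1.121, 0.417, -0.01, 1.614, 0.005, 1.111, -0.053], TCP at [0.248, -0.573, 0.198] pointing down, gripper open.
Joint ranges: [-2.81, 2.81], [-0.39, 2.02], [-1.27, 1.25], [0.06, 2.57], [-1.19, 4.33], [0.19, 2], [-2.82, 2.82]. Speed limits (rad/s): [1.89, 1.89, 2.39, 2.39, 3.01, 3.01, 3.01].

### API

Orientations are given as a rotation vector (axis times angle).
In Python, from workcell import manip gives the robot as it stands.
- The arm moves only by the tool carry_out, never from a script. Its argument "series" is a list of rows, each a list of 3 entries, a list of its own where there are three numbers: the shift along the tool's x, y, z in m, then the turn, a rotation vector about the tool's x, y, z in degrees, then the opening in per cent of the stroke, from 0 (shut) to 100 (fully open). In form: [[[x, y, z], [ax, ay, az], hand], ...]. A call has 1 to 8 rows; each row shifts and turns the commanded pose from where the row before left it, along the tool's axes as they then stand; what a row does not reach is not made up. A row lasts 1/10 s, in which the tool goes at most 50 mm and 8.59 degrees, less where a joint would pass 70% of its speed; a pose out of reach is approached as far as the arm can. A call is refused whole if a number of a shift passes 0.05 or a number of a turn 8.59, either way. A call with a gripper value outside its range is refused whole. The fingers move at their own pace and stop on an object; "squeeze" is the grip in N (left out, the last holds). Time passes only in rows, so rows that do not move let the fingers close. It gives the time, the measured TCP pose, the force and the opening at its end, in the units of the state.
- manip.observe(): the state, without advancing time (a new reading comes with each control period).
- manip.snapshot(name): name is "scene" or "side" or "wrist"; returns a dict with "pixels" (420x560x3 uint8, blue, green, red), "fx", "fy", "cx", "cy" (pixels), "distortion" ([k1, k2, p1, p2, k3] as OpenCV has them; the pictures are not rectified), "R" (3x3) and "t" (3): a world point X has camera coordinates R X + t. Camera axes: x right, y down, z forward; pixel columns grow to the right and rows downward; lengths in m; the calibration is good to about 2 mm. A picture is of the moment at which its call begins. There is no depth.
- manip.close_job(): hands the job in, once; it reports no verdict.
The state is a dict: "time_s": time; "joint_positions": joint angles; "qvel": joint speeds; "effort": joint torques, N m; "tool_pos": TCP position; "orientation": TCP orientation; "contact_force": force on the tool from outside, world axes, zero at the start; "wrist_torque": the same for the moment, N m; "opening": finger opening in m.
Only numpy, scipy, OpenCV 4.12 (cv2) and the standard library are available. Lean on these libraries where they do the work, as an engineer would, in place of code of your own. Each camera call takes 0.05 s, during which the arm holds its last target. There are 200 camera calls.

## Working session

There is one attempt and no reset: what is moved stays moved. The work goes in short steps, Python scripts to look and compute and a tool call to move; the robot and the scene stay as the last step left them, time stands still between calls to the robot, and variables do not carry over. Pictures are saved under pics/ and viewed, about 12 in all and at most 16, crops included, and the job is handed in when it is done.

Besides the shell and the picture viewer there is one more tool, called after "Emit:" by a JSON object that holds its "fn" and its "kwargs", one argument or row to a line. carry_out: Moves the arm, as the interface text tells. Its arguments: {"type":"object","properties":{"series":{"type":"array","items":{"type":"array"}},"squeeze":{"type":"number"}},"required":["series"]}

```bash
ls; mkdir -p pics; cat > h.py <<'E'
import numpy as np, cv2
from workcell import manip
from scipy.spatial.transform import Rotation as Ro
def snap(n,f=None):
    s=manip.snapshot(n)
    if f: cv2.imwrite('pics/'+f,s['pixels'])
    return s
def K(s): return np.array([[s['fx'],0,s['cx']],[0,s['fy'],s['cy']],[0,0,1.]])
def ray(s,uv,z):
    p=cv2.undistortPoints(np.array(uv,float).reshape(-1,1,2),K(s),np.array(s['distortion'],float)).reshape(-1,2)
    R=np.array(s['R']);t=np.array(s['t']);c=-R.T@t
    d=np.c_[p,np.ones(len(p))]@R
    z=np.broadcast_to(z,len(p))
    return c+d*((z-c[2])/d[:,2])[:,None]
def proj(s,X):
    r,_=cv2.Rodrigues(np.array(s['R'],float))
    return cv2.projectPoints(np.array(X,float).reshape(-1,1,3),r,np.array(s['t'],float),K(s),np.array(s['distortion'],float))[0].reshape(-1,2)
E
python3 - <<'E'
from h import *
print(manip.grip_point_offset); o=manip.observe(); print({k:np.round(v,3).tolist() for k,v in o.items()})
a=snap('scene','a.png');b=snap('side','b.png');c=snap('wrist','c.png')
for s in(a,b,c): print(np.round(-np.array(s['R']).T@s['t'],3),np.round(s['R'],2).tolist(),s['fx'],s['distortion'])
E
```

```text
pics
0.0187
{'time_s': 0.0, 'joint_positions': [1.12, 0.418, -0.01, 1.614, 0.005, 1.111, -0.053], 'qvel': [0.001, -0.0, 0.001, -0.0, 0.002, 0.0, -0.001], 'effort': [-0.0, -86.444, 0.679, -43.491, 0.019, 0.007, -0.0], 'tool_pos': [0.248, -0.573, 0.198], 'orientation': [-2.626, 1.724, 0.002], 'contact_force': [-0.018, -0.218, -0.369], 'wrist_torque': [0.079, -0.017, -0.017], 'opening': 0.086}
[-0.411  1.169  1.167] [[-0.76, -0.65, -0.01], [-0.38, 0.46, -0.8], [0.53, -0.61, -0.59]] 515.8380744186629 [-0.07517336  0.          0.          0.          0.        ]
[ 0.397 -1.264  0.638] [[1.0, -0.08, -0.01], [-0.03, -0.37, -0.93], [0.07, 0.93, -0.37]] 405.5550169316976 [-0.00345987  0.          0.          0.          0.        ]
[ 0.318 -0.543  0.372] [[0.4, -0.92, -0.0], [-0.88, -0.38, 0.3], [-0.27, -0.12, -0.96]] 339.26249181262745 [-0.03177872  0.          0.          0.          0.        ]
```

View pics/a.png

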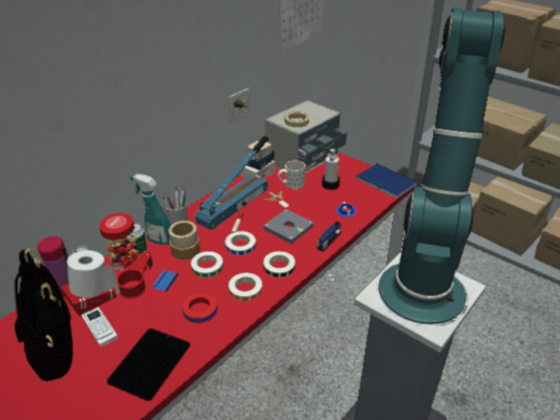

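View pics/b.png

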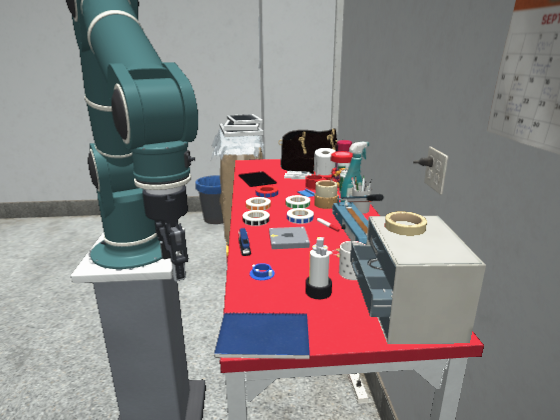

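The scene camera shows four rolls near (240,243), (207,264), (279,264) and (245,287), plus the red look-alike at (199,307). The base is at (288,224), the nut at (346,210) and the spindle in its cup at (332,170). The side view shows the same layout.

```bash
python3 - <<'E'
import cv2,numpy as np
a=cv2.imread('pics/a.png');b=cv2.imread('pics/b.png')
cv2.imwrite('pics/a1.png',cv2.resize(a[140:310,180:380],None,fx=4,fy=3.5,interpolation=cv2.INTER_CUBIC)[:595])
cv2.imwrite('pics/b1.png',cv2.resize(b[180:310,230:370],None,fx=5,fy=4.5,interpolation=cv2.INTER_CUBIC))
E
```

```text
(no output)
```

View pics/a1.png

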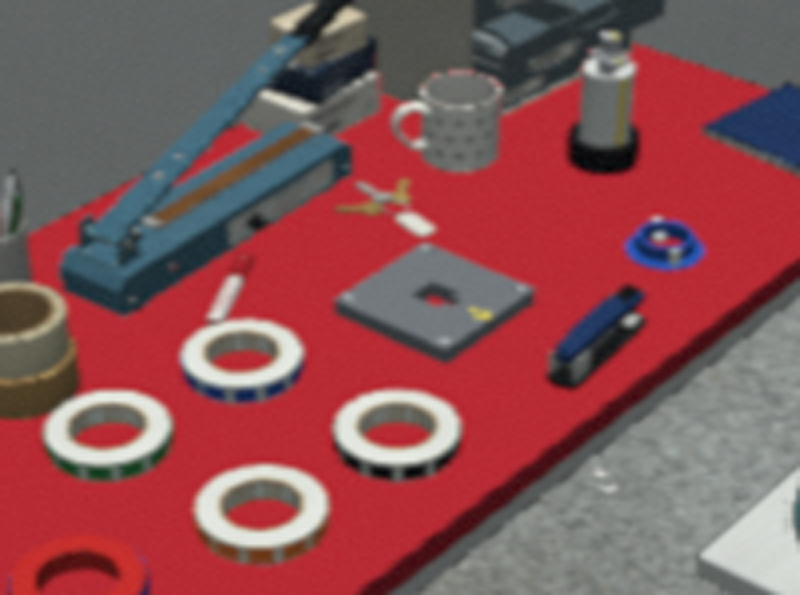

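View pics/b1.png

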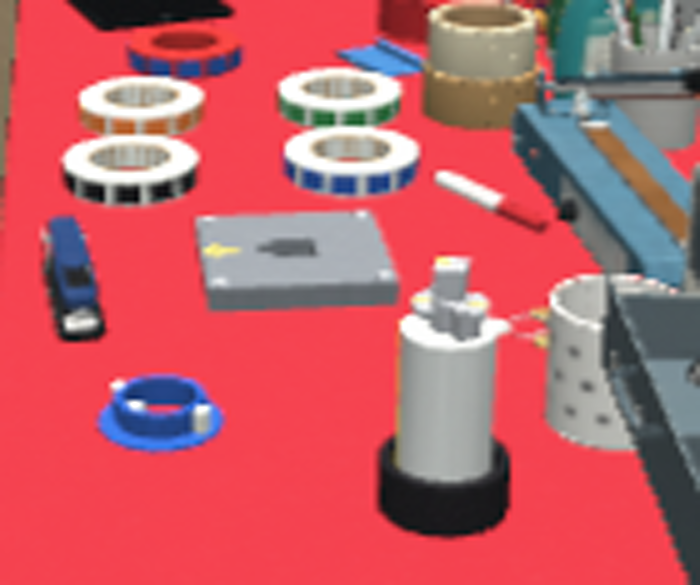

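```bash
python3 - <<'E'
from h import *
a=snap('scene');b=snap('side')
A=lambda p:np.array(p)/[4,3.5]+[180,140]-[.4,.4]
B=lambda p:np.array(p)/[5,4.5]+[230,180]-[.4,.4]
P={'green':((108,433),(340,97),.025),'orange':((262,508),(141,103),.025),'blue':((242,354),(351,155),.025),'black':((397,433),(130,160),.025),
'bl':((337,298),(197,217),.02),'bt':((425,243),(370,210),.02),'br':((533,293),(398,278),.02),'bb':((447,350),(210,283),.02),
'arrow':((480,314),(218,250),.02),'stub':((612,38),(451,264),.166),'nut top':((666,236),(159,392),.022),'nut fl':((664,246),(160,420),.004),'ear1':((657,220),(117,386),.02),'ear2':((674,256),(202,418),.012),'red':((78,575),(185,45),.025)}
for k,(p,q,z) in P.items(): print(k,ray(a,A(p),z)[0].round(4),ray(b,B(q),z)[0].round(4))
E
```

```text
green [0.5978 0.3623 0.025 ] [0.6029 0.3304 0.025 ]
orange [0.4315 0.3533 0.025 ] [0.4343 0.3306 0.025 ]
blue [0.594  0.2064 0.025 ] [0.5939 0.1891 0.025 ]
black [0.4152 0.2087 0.025 ] [0.4212 0.1941 0.025 ]
bl [0.5955 0.0807 0.02  ] [0.4669 0.0822 0.02  ]
bt [ 0.5961 -0.0451  0.02  ] [0.5945 0.0841 0.02  ]
br [ 0.4641 -0.0401  0.02  ] [ 0.5964 -0.0404  0.02  ]
bb [0.4652 0.0824 0.02  ] [ 0.4687 -0.0371  0.02  ]
arrow [0.4792 0.0184 0.02  ] [0.4779 0.0193 0.02  ]
stub [ 0.5766 -0.3072  0.166 ] [ 0.5798 -0.3138  0.166 ]
nut top [ 0.4272 -0.1994  0.022 ] [ 0.4276 -0.1991  0.022 ]
nut fl [ 0.4312 -0.2042  0.004 ] [ 0.4276 -0.2049  0.004 ]
ear1 [ 0.4523 -0.2212  0.02  ] [ 0.4026 -0.1854  0.02  ]
ear2 [ 0.4078 -0.1857  0.012 ] [ 0.4521 -0.218   0.012 ]
red [0.4814 0.503  0.025 ] [0.4799 0.4913 0.025 ]
```

Emit:
{"fn": "carry_out", "kwargs": {
  "series": [
    [[0,0,-0.019],[0,0,-8.33],100],
    [[0,0,-0.019],[0,0,-8.33],100],
    [[0,0,-0.019],[0,0,-8.33],100],
    [[0,0,-0.019],[0,0,-8.33],100],
    [[0,0,-0.019],[0,0,-8.33],100],
    [[0,0,-0.019],[0,0,-8.33],100],
    [[0,0,-0.019],[0,0,-8.33],100],
    [[0,0,-0.019],[0,0,-8.33],100]
  ]
}}

```text
time_s: 1.05
tool_pos: [0.2483, -0.5734, 0.3509]
orientation: [-3.141, -0.011, 0.0]
contact_force: [-0.2, 0.1, 0.6]
opening: 0.0851
```

Emit:
{"fn": "carry_out", "kwargs": {
  "series": [
    [[0.02,-0.03,0],[0,0,0],100],
    [[0.025,-0.0375,0],[0,0,0],100],
    [[0.025,-0.0375,0],[0,0,0],100],
    [[0.025,-0.0375,0],[0,0,0],100],
    [[0.025,-0.0375,0],[0,0,0],100],
    [[0.025,-0.0375,0],[0,0,0],100],
    [[0.025,-0.0375,0],[0,0,0],100],
    [[0.02,-0.03,0],[0,0,0],100]
  ]
}}

```text
time_s: 1.85
tool_pos: [0.4392, -0.2859, 0.3504]
orientation: [3.141, 0.004, 0.0]
contact_force: [0.5, -1.0, 0.4]
opening: 0.0856
```

Emit:
{"fn": "carry_out", "kwargs": {
  "series": [
    [[0.01,-0.01,0],[0,0,0],100],
    [[0,0,0],[0,0,0],100],
    [[0,0,0],[0,0,0],100]
  ]
}}

```text
time_s: 2.15
tool_pos: [0.4476, -0.2791, 0.35]
orientation: [-3.142, -0.001, 0.001]
contact_force: [-0.3, -0.1, -0.1]
opening: 0.0853
```

```bash
python3 - <<'E'
from h import *
o=manip.observe();print(o['tool_pos'],o['orientation'],o['joint_positions'])
s=snap('wrist')
print(proj(s,[[.43,-.202,.02],[.578,-.31,.166],[.53,.02,.02]]))
cv2.imwrite('pics/w1.png',cv2.resize(s['pixels'],(784,588),interpolation=cv2.INTER_CUBIC))
E
```

```text
[ 0.4476293  -0.27910998  0.34998498] [-3.14158929e+00 -6.59407448e-04  8.58864758e-04] [ 0.87851734  0.15448194 -0.43079844  1.62984931  0.06583243  1.37209596
  0.43962179]
[[269.31900838 102.69495136]
 [399.53793773 204.58881288]
 [347.10701895 -79.76064276]]
```

View pics/w1.png

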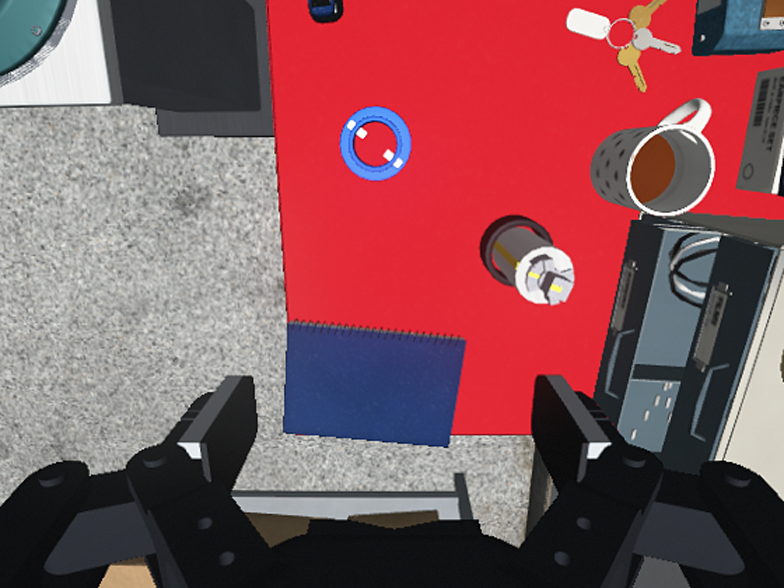

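The wrist view shows the nut at (376,143) with its ears running lower right, and the spindle stub at about (557,284). The drawers sit to the right of the spindle. I'm going on to the rolls.

Emit:
{"fn": "carry_out", "kwargs": {
  "series": [
    [[0.004,-0.03,0],[0,0,0],100],
    [[0.004,-0.04,0],[0,0,0],100],
    [[0.004,-0.04,0],[0,0,0],100],
    [[0.004,-0.04,0],[0,0,0],100],
    [[0.004,-0.04,0],[0,0,0],100],
    [[0.004,-0.04,0],[0,0,0],100],
    [[0.004,-0.04,0],[0,0,0],100],
    [[0.004,-0.04,0],[0,0,0],100]
  ]
}}

```text
time_s: 3.0
tool_pos: [0.4797, 0.0319, 0.3503]
orientation: [3.141, -0.002, 0.0]
contact_force: [0.3, -0.2, -0.5]
opening: 0.0856
```

Emit:
{"fn": "carry_out", "kwargs": {
  "series": [
    [[0.004,-0.04,0],[0,0,0],60],
    [[0.004,-0.04,0],[0,0,0],60],
    [[0.004,-0.04,0],[0,0,0],60],
    [[0.004,-0.04,0],[0,0,0],60],
    [[0.004,-0.03,0],[0,0,0],60],
    [[0.004,-0.02,0],[0,0,0],60],
    [[0,0,0],[0,0,0],60],
    [[0,0,0],[0,0,0],60]
  ]
}}

```text
time_s: 3.8
tool_pos: [0.504, 0.2407, 0.3498]
orientation: [3.141, 0.0, -0.001]
contact_force: [0.8, -0.7, -0.1]
opening: 0.0512
```

```bash
python3 - <<'E'
from h import *
o=manip.observe();print(o['tool_pos'],o['orientation'],o['joint_positions'])
s=snap('wrist')
cv2.imwrite('pics/w2.png',cv2.resize(s['pixels'],(784,588),interpolation=cv2.INTER_CUBIC))
np.save('w2.npy',s,allow_pickle=True)
E
```

```text
[0.50400111 0.2406743  0.34981738] [ 3.14133037e+00  9.18084714e-05 -1.13469738e-03] [ 0.17671395  0.28219407 -0.84390909  1.54875505  0.21227193  1.40694086
 -0.68235223]
```

View pics/w2.png

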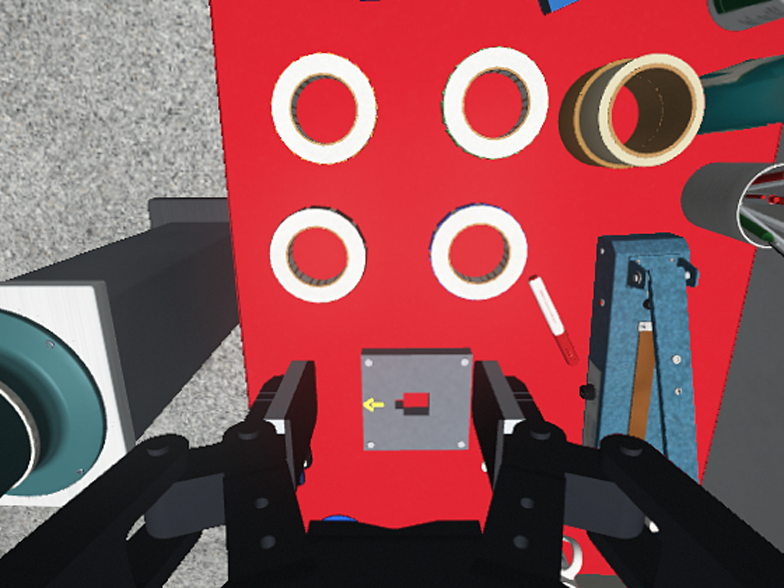

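The four rolls are at about (324,108) orange, (495,103) green, (318,254) black and (479,251) blue. The base's socket is at (415,403), with the arrow pointing left (world −x).

```bash
cat >> h.py <<'E'
def rolls(s,z=.025):
    hsv=cv2.cvtColor(s['pixels'],cv2.COLOR_BGR2HSV)
    m=((hsv[...,1]<60)&(hsv[...,2]>185)).astype(np.uint8)
    m=cv2.morphologyEx(m,cv2.MORPH_OPEN,np.ones((3,3)))
    cs,hi=cv2.findContours(m,cv2.RETR_CCOMP,cv2.CHAIN_APPROX_NONE)
    out=[]
    for i,c in enumerate(cs):
        if hi[0][i][3]<0 or cv2.contourArea(c)<200: continue
        o=cs[hi[0][i][3]].reshape(-1,2);r=[]
        for q in(o,c.reshape(-1,2)):
            P=ray(s,q,z)[:,:2];A=np.c_[2*P,np.ones(len(P))]
            k=np.linalg.lstsq(A,(P**2).sum(1),rcond=None)[0]
            r+= [k[0],k[1],np.sqrt(k[2]+k[0]**2+k[1]**2)]
        out.append(np.round(r,4))
    return out
E
python3 - <<'E'
from h import *
s=np.load('w2.npy',allow_pickle=True).item()
for r in rolls(s):print(r)
c=ray(s,np.array([(362,355),(471,355),(471,449),(363,449)])/1.4-.2,.02);print(c,c.mean(0))
print(ray(s,np.array([(363,404),(416,403)])/1.4-.2,.02))
E
```

```text
[0.4206 0.2017 0.0509 0.4201 0.2014 0.0345]
[0.5942 0.2049 0.051  0.5944 0.2046 0.0346]
[0.7593 0.3502 0.0521 0.7602 0.3502 0.0457]
[0.4336 0.3506 0.0509 0.4336 0.3507 0.0347]
[0.6033 0.3559 0.0509 0.6038 0.356  0.0346]
[[ 0.46595058  0.08369414  0.02      ]
 [ 0.59242823  0.08362944  0.02      ]
 [ 0.59871634 -0.04424547  0.02      ]
 [ 0.46441802 -0.04413499  0.02      ]] [0.53037829 0.01973578 0.02      ]
[[0.4657667  0.01931842 0.02      ]
 [0.52942468 0.02069954 0.02      ]]
```

Emit:
{"fn": "carry_out", "kwargs": {
  "series": [
    [[0.006,0.0045,0.036],[0,0,0],50],
    [[0.006,0.0045,0.036],[0,0,0],50],
    [[0.006,0.0045,0.036],[0,0,0],50],
    [[0.006,0.0045,0.036],[0,0,0],50],
    [[0.006,0.0045,0.036],[0,0,0],50],
    [[0.006,0.0045,0.036],[0,0,0],50],
    [[0.006,0.0045,0.036],[0,0,0],50],
    [[0.006,0.0045,0.03],[0,0,0],50]
  ]
}}

```text
time_s: 4.65
tool_pos: [0.5519, 0.2033, 0.0665]
orientation: [3.141, -0.002, -0.001]
contact_force: [0.7, 0.7, 0.9]
opening: 0.0423
```

Emit:
{"fn": "carry_out", "kwargs": {
  "series": [
    [[0,0,0],[0,0,0],50],
    [[0,0,0.015],[0,0,0],50],
    [[0,0,0.02],[0,0,0],50],
    [[0,0,0.015],[0,0,0],50],
    [[0,0,0.008],[0,0,0],50],
    [[0,0,0],[0,0,0],50]
  ]
}}

```text
time_s: 5.25
tool_pos: [0.5513, 0.2058, 0.0099]
orientation: [3.141, 0.002, -0.001]
contact_force: [-0.3, 0.1, -0.1]
opening: 0.0427
```

Emit:
{"fn": "carry_out", "kwargs": {
  "series": [
    [[0,0,0.005],[0,0,0],50],
    [[0,0,0],[0,0,0],0],
    [[0,0,0],[0,0,0],0],
    [[0,0,0],[0,0,0],0],
    [[0,0,0],[0,0,0],0],
    [[0,0,0],[0,0,0],0]
  ],
  "squeeze": 40
}}

```text
time_s: 5.85
tool_pos: [0.5517, 0.2058, 0.0053]
orientation: [-3.142, -0.002, -0.0]
contact_force: [-0.9, 1.0, -0.2]
opening: 0.0004
```

Emit:
{"fn": "carry_out", "kwargs": {
  "series": [
    [[0,0,-0.01],[0,0,0],0],
    [[0,0,-0.03],[0,0,0],0],
    [[0,0,-0.03],[0,0,0],0],
    [[0,0,-0.02],[0,0,0],0],
    [[0,0,0],[0,0,0],0]
  ]
}}

```text
time_s: 6.35
tool_pos: [0.5529, 0.2066, 0.0986]
orientation: [-3.14, -0.002, -0.006]
contact_force: [-0.1, 0.6, 0.2]
opening: -0.0002
```

```bash
python3 - <<'E'
from h import *
o=manip.observe();print(o['tool_pos'],o['orientation'],o['opening'],o['contact_force'])
s=snap('wrist','w3.png')
E
```

```text
[0.55294333 0.20657223 0.09857385] [-3.14034564e+00 -1.70113358e-03 -6.49100930e-03] -0.00019865986643084933 [-0.13581142  0.63403577  0.18948235]
```

View pics/w3.png

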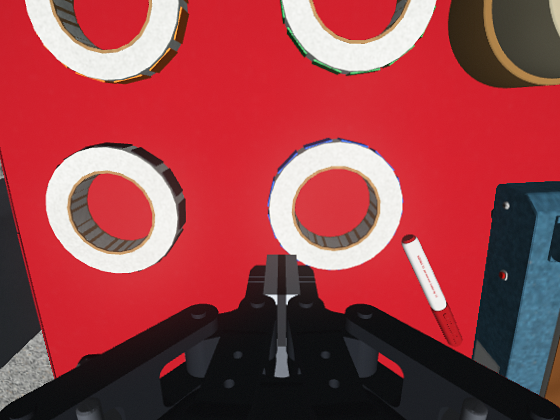

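The grip missed. The fingers are shut and the blue roll is now at (336,203), so it was either knocked or squeezed out. I'll re-measure it.

```bash
python3 - <<'E'
from h import *
s=snap('wrist')
for r in rolls(s):print(r)
s=snap('side','s1.png')
E
```

```text
[0.4213 0.2017 0.0507 0.4209 0.2014 0.0344]
[0.5946 0.2049 0.0506 0.5948 0.2046 0.0344]
```

```bash
python3 - <<'E'
from h import *
s=snap('wrist');o=manip.observe()
print(o['tool_pos'],proj(s,[o['tool_pos'],[.5523,.2048,.025],[.5943,.2048,.025]]), -np.array(s['R']).T@s['t'])
a=snap('scene')
print(proj(a,[o['tool_pos'],[.5943,.2048,.025]]))
b=snap('side')
print(proj(b,[o['tool_pos'],[.5943,.2048,.025]]))
A=cv2.resize(a['pixels'][150:310,160:360],(400,320),interpolation=cv2.INTER_CUBIC)
B=cv2.resize(b['pixels'][120:280,200:400],(400,320),interpolation=cv2.INTER_CUBIC)
cv2.imwrite('pics/ab.png',np.hstack([A,B]))
E
```

```text
[0.55121359 0.20559845 0.09462775] [[281.2916715  245.3550243 ]
 [282.84481955 209.44725661]
 [338.41782875 209.47148206]] [0.55142427 0.28142472 0.26949895]
[[248.40937785 229.83619244]
 [240.35331298 240.49283824]]
[[288.56718516 196.25665718]
 [299.37998522 212.51509837]]
```

View pics/ab.png

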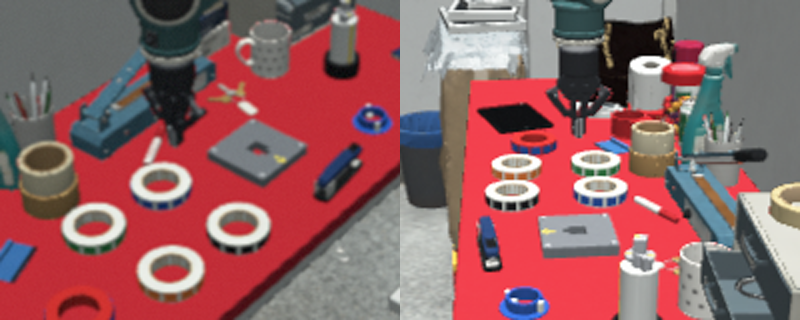

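The tips look higher than the projected TCP in both fixed views. I'll enlarge both with the projected TCP marked.

```bash
python3 - <<'E'
from h import *
o=manip.observe();print(o['tool_pos'])
out=[]
for n in('scene','side'):
    s=snap(n);p=proj(s,[o['tool_pos'],o['tool_pos']+np.array([0,0,.0187])]);c=p[0].astype(int)
    im=s['pixels'].copy();x0,y0=c-[25,35]
    im=cv2.resize(im[y0:y0+50,x0:x0+50],(400,400),interpolation=cv2.INTER_CUBIC)
    for q in p: cv2.circle(im,tuple(((q-[x0,y0]+.5)*8).astype(int)),4,(0,255,0),-1)
    print(n,x0,y0,p);out.append(im)
cv2.imwrite('pics/tip.png',np.hstack(out))
E
```

```text
[0.55112933 0.20573434 0.09446891]
scene 223 194 [[248.40203387 229.9026366 ]
 [248.16856609 225.49998879]]
side 263 161 [[288.54182594 196.28375343]
 [288.55871287 191.74071259]]
```

View pics/tip.png

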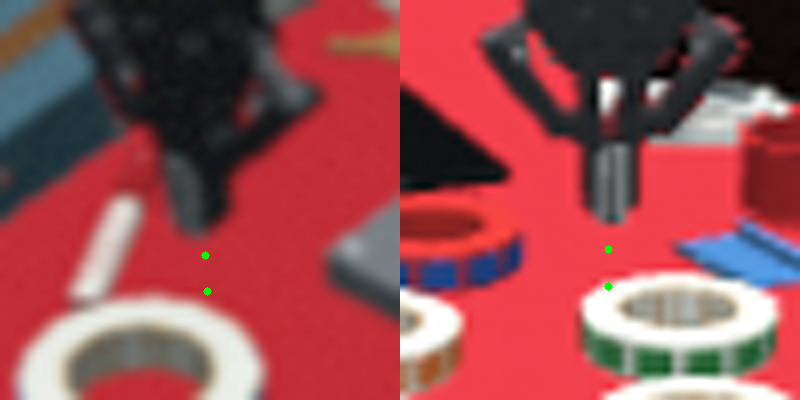

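The actual tips are about 32 mm above the reported TCP: 7 px in the scene view and 8 px in the side view, where 18.7 mm is about 4.5 px. So the first close happened above the roll. I'll allow for this offset and descend carefully while watching the force.

Emit:
{"fn": "carry_out", "kwargs": {
  "series": [
    [[0.001,0.001,0],[0,0,0],50],
    [[0,0,0.02],[0,0,0],50],
    [[0,0,0.03],[0,0,0],50],
    [[0,0,0.03],[0,0,0],50],
    [[0,0,0.02],[0,0,0],50],
    [[0,0,0.01],[0,0,0],50],
    [[0,0,0],[0,0,0],50]
  ]
}}

```text
time_s: 7.45
tool_pos: [0.552, 0.2048, -0.0158]
orientation: [3.141, 0.002, -0.003]
contact_force: [-0.2, 0.3, 0.4]
opening: 0.0426
```

Emit:
{"fn": "carry_out", "kwargs": {
  "series": [
    [[0,0,0.005],[0,0,0],50],
    [[0,0,0.005],[0,0,0],50],
    [[0,0,0],[0,0,0],50]
  ]
}}

```text
time_s: 7.75
tool_pos: [0.5526, 0.2048, -0.0248]
orientation: [3.142, 0.002, 0.0]
contact_force: [-0.2, 0.5, -0.7]
opening: 0.0426
```

Emit:
{"fn": "carry_out", "kwargs": {
  "series": [
    [[0,0,0.003],[0,0,0],50],
    [[0,0,0],[0,0,0],0],
    [[0,0,0],[0,0,0],0],
    [[0,0,0],[0,0,0],0],
    [[0,0,0],[0,0,0],0],
    [[0,0,0],[0,0,0],0]
  ],
  "squeeze": 40
}}

```text
time_s: 8.35
tool_pos: [0.5527, 0.2049, -0.0276]
orientation: [-3.141, -0.002, -0.0]
contact_force: [0.5, -0.7, 4.2]
opening: 0.0217
```

Emit:
{"fn": "carry_out", "kwargs": {
  "series": [
    [[0,0,-0.01],[0,0,0],0],
    [[0,0,-0.02],[0,0,0],0],
    [[0,0,-0.03],[0,0,0],0],
    [[0,0,-0.03],[0,0,0],0],
    [[0,0,-0.03],[0,0,0],0],
    [[0,0,-0.02],[0,0,0],0],
    [[0,0,0],[0,0,0],0],
    [[0,0,0],[0,0,0],0]
  ]
}}

```text
time_s: 9.15
tool_pos: [0.5524, 0.2046, 0.1122]
orientation: [3.141, 0.002, 0.0]
contact_force: [-1.4, -0.4, -2.2]
opening: 0.0215
```

```bash
python3 - <<'E'
from h import *
o=manip.observe();print(o['tool_pos'],o['opening'],o['contact_force'])
s=snap('wrist','w4.png')
for z in (.025,.12,.145):
  for r in rolls(s,z):print(z,r)
E
```

```text
[0.5524409  0.20463298 0.11219436] 0.021546439376280237 [-1.39831112 -0.38238684 -2.15154939]
0.025 [0.4213 0.2017 0.0507 0.4208 0.2013 0.0345]
0.12 [0.4689 0.2303 0.0323 0.4686 0.2301 0.022 ]
0.145 [0.4814 0.2378 0.0274 0.4812 0.2376 0.0187]
```

View pics/w4.png

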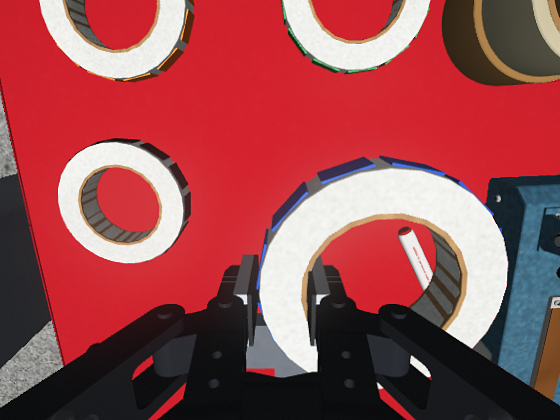

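The blue roll is held (opening 21.5 mm). I'm carrying it to the base.

Emit:
{"fn": "carry_out", "kwargs": {
  "series": [
    [[-0.004,0.0115,0],[0,0,0],0],
    [[-0.008,0.023,0],[0,0,0],0],
    [[-0.008,0.023,0],[0,0,0],0],
    [[-0.008,0.023,0],[0,0,0],0],
    [[-0.008,0.023,0],[0,0,0],0],
    [[-0.008,0.023,0],[0,0,0],0],
    [[-0.008,0.023,0],[0,0,0],0],
    [[-0.008,0.023,0],[0,0,0],0]
  ]
}}

```text
time_s: 10.0
tool_pos: [0.4914, 0.0307, 0.1114]
orientation: [3.142, 0.001, -0.003]
contact_force: [-0.6, -0.1, -1.9]
opening: 0.0216
```

Emit:
{"fn": "carry_out", "kwargs": {
  "series": [
    [[-0.004,0.0115,0.02],[0,0,0],0],
    [[0,0,0.03],[0,0,0],0],
    [[0,0,0.03],[0,0,0],0],
    [[0,0,0.015],[0,0,0],0],
    [[0,0,0],[0,0,0],0],
    [[0,0,0],[0,0,0],0]
  ]
}}

```text
time_s: 10.6
tool_pos: [0.4889, 0.021, 0.0177]
orientation: [-3.141, -0.002, 0.0]
contact_force: [0.5, -0.2, -1.6]
opening: 0.0213
```

Now I lower it onto the base, release with a partial opening, and rise. Next stop is above the black roll on its far side: black (0.4204, 0.2016), so TCP x = 0.462.

Emit:
{"fn": "carry_out", "kwargs": {
  "series": [
    [[-0.0005,0.001,0.012],[0,0,0],0],
    [[0,0,0.01],[0,0,0],0],
    [[0,0,0.002],[0,0,0],0],
    [[0,0,0],[0,0,0],0]
  ]
}}

```text
time_s: 11.0
tool_pos: [0.4881, 0.0198, -0.0071]
orientation: [3.142, 0.002, -0.001]
contact_force: [-0.1, -0.5, -1.2]
opening: 0.021
```

Emit:
{"fn": "carry_out", "kwargs": {
  "series": [
    [[0,0,0],[0,0,0],45],
    [[0,0,0],[0,0,0],45],
    [[0,0,-0.005],[0,0,0],45],
    [[0,0,-0.02],[0,0,0],45],
    [[0,0,-0.04],[0,0,0],45],
    [[0,0,-0.05],[0,0,0],45],
    [[0,0,-0.05],[0,0,0],45],
    [[0,0,-0.04],[0,0,0],45]
  ]
}}

```text
time_s: 11.8
tool_pos: [0.4883, 0.0202, 0.2013]
orientation: [3.141, 0.003, 0.003]
contact_force: [-0.3, -0.8, -0.1]
opening: 0.0384
```

Emit:
{"fn": "carry_out", "kwargs": {
  "series": [
    [[-0.003,-0.022,0],[0,0,0],45],
    [[-0.003,-0.022,0],[0,0,0],45],
    [[-0.003,-0.022,0],[0,0,0],45],
    [[-0.003,-0.022,0],[0,0,0],45],
    [[-0.004,-0.022,0],[0,0,0],45],
    [[-0.004,-0.022,0],[0,0,0],45],
    [[-0.004,-0.022,0],[0,0,0],45],
    [[-0.003,-0.027,0],[0,0,0],45]
  ]
}}

```text
time_s: 12.6
tool_pos: [0.4608, 0.2012, 0.1986]
orientation: [3.141, 0.001, 0.001]
contact_force: [-0.6, 0.4, -0.7]
opening: 0.0383
```

Emit:
{"fn": "carry_out", "kwargs": {
  "series": [
    [[0,0,0],[0,0,0],45],
    [[0,0,0],[0,0,0],45]
  ]
}}

```text
time_s: 12.8
tool_pos: [0.4609, 0.2011, 0.1985]
orientation: [-3.142, -0.004, -0.0]
contact_force: [0.8, -0.2, -0.1]
opening: 0.0384
```

```bash
python3 - <<'E'
from h import *
o=manip.observe();print(o['tool_pos'],o['opening'])
s=snap('wrist','w5.png')
for r in rolls(s):print(r)
for r in rolls(s,.045):print('45',r)
E
```

```text
[0.46086333 0.20105622 0.19845131] 0.03843100860006798
[0.4206 0.2015 0.0508 0.4203 0.2012 0.0345]
45 [0.4229 0.2058 0.0479 0.4226 0.2056 0.0325]
```

Emit:
{"fn": "carry_out", "kwargs": {
  "series": [
    [[0.0015,0,0.03],[0,0,0],45],
    [[0,0,0.045],[0,0,0],45],
    [[0,0,0.045],[0,0,0],45],
    [[0,0,0.045],[0,0,0],45],
    [[0,0,0.03],[0,0,0],45],
    [[0,0,0.02],[0,0,0],45],
    [[0,0,0.008],[0,0,0],45],
    [[0,0,0.002],[0,0,0],45]
  ]
}}

```text
time_s: 13.65
tool_pos: [0.4626, 0.2001, -0.0271]
orientation: [3.141, 0.001, -0.001]
contact_force: [0.7, 0.4, -0.1]
opening: 0.0382
```

Emit:
{"fn": "carry_out", "kwargs": {
  "series": [
    [[0,0,0],[0,0,0],45],
    [[0,0,0],[0,0,0],0],
    [[0,0,0],[0,0,0],0],
    [[0,0,0],[0,0,0],0],
    [[0,0,0],[0,0,0],0]
  ]
}}

```text
time_s: 14.15
tool_pos: [0.4634, 0.2009, -0.0256]
orientation: [-3.141, -0.001, -0.003]
contact_force: [-1.5, -0.5, 10.4]
opening: 0.0192
```

Emit:
{"fn": "carry_out", "kwargs": {
  "series": [
    [[0,0,-0.01],[0,0,0],0],
    [[0,0,-0.03],[0,0,0],0],
    [[0,0,-0.04],[0,0,0],0],
    [[0,0,-0.04],[0,0,0],0],
    [[0,0,-0.03],[0,0,0],0],
    [[0,0,-0.01],[0,0,0],0],
    [[0,0,0],[0,0,0],0]
  ]
}}

```text
time_s: 14.85
tool_pos: [0.4632, 0.2007, 0.1346]
orientation: [-3.142, -0.001, -0.004]
contact_force: [0.3, 0.2, -1.7]
opening: 0.0195
```

Emit:
{"fn": "carry_out", "kwargs": {
  "series": [
    [[0.006,0.01,0],[0,0,0],0],
    [[0.0135,0.0225,0],[0,0,0],0],
    [[0.0135,0.0225,0],[0,0,0],0],
    [[0.0135,0.0225,0],[0,0,0],0],
    [[0.0135,0.0225,0],[0,0,0],0],
    [[0.0135,0.0225,0],[0,0,0],0],
    [[0.0135,0.0225,0],[0,0,0],0],
    [[0.0135,0.0225,0],[0,0,0],0]
  ]
}}

```text
time_s: 15.65
tool_pos: [0.563, 0.0314, 0.1313]
orientation: [-3.142, -0.001, 0.004]
contact_force: [0.8, 0.6, -1.7]
opening: 0.0191
```

Emit:
{"fn": "carry_out", "kwargs": {
  "series": [
    [[0.0085,0.0135,0.01],[0,0,0],0],
    [[0,0,0.03],[0,0,0],0],
    [[0,0,0.03],[0,0,0],0],
    [[0,0,0.015],[0,0,0],0],
    [[0,0,0],[0,0,0],0],
    [[0,0,0],[0,0,0],0]
  ]
}}

```text
time_s: 16.25
tool_pos: [0.5719, 0.0203, 0.0484]
orientation: [-3.141, -0.003, 0.0]
contact_force: [0.1, -0.4, -0.6]
opening: 0.019
```

```bash
python3 - <<'E'
from h import *
o=manip.observe();print(o['tool_pos'],o['opening'])
s=snap('wrist','w6.png')
E
```

```text
[0.57187547 0.02030444 0.04843214] 0.0189527020002859
```

View pics/w6.png

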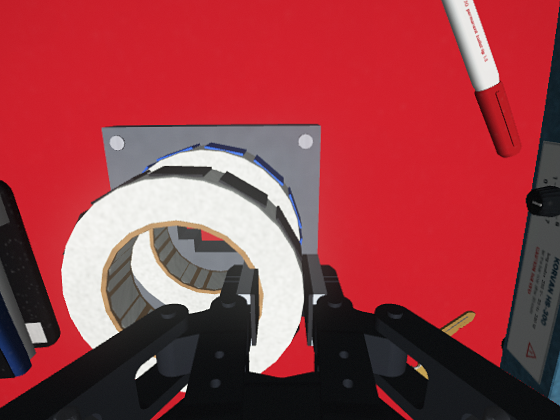

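The black roll is held over the blue one and lines up with it. Lowering and releasing, then on to the green roll.

Emit:
{"fn": "carry_out", "kwargs": {
  "series": [
    [[0,0,0.012],[0,0,0],0],
    [[0,0,0.01],[0,0,0],0],
    [[0,0,0.006],[0,0,0],0],
    [[0,0,0],[0,0,0],0],
    [[0,0,0],[0,0,0],45],
    [[0,0,0],[0,0,0],45],
    [[0,0,-0.005],[0,0,0],45],
    [[0,0,-0.02],[0,0,0],45]
  ]
}}

```text
time_s: 17.1
tool_pos: [0.5708, 0.0199, 0.0444]
orientation: [-3.141, -0.002, 0.004]
contact_force: [0.7, -0.6, 0.6]
opening: 0.0383
```

Emit:
{"fn": "carry_out", "kwargs": {
  "series": [
    [[0,0,-0.05],[0,0,0],45],
    [[0,0,-0.05],[0,0,0],45],
    [[0,-0.01,-0.05],[0,0,0],45],
    [[0,-0.03,-0.02],[0,0,0],45],
    [[-0.002,-0.04,0],[0,0,0],45],
    [[-0.002,-0.04,0],[0,0,0],45],
    [[-0.002,-0.04,0],[0,0,0],45],
    [[-0.002,-0.04,0],[0,0,0],45]
  ]
}}

```text
time_s: 17.9
tool_pos: [0.5633, 0.2211, 0.2148]
orientation: [3.142, 0.001, 0.001]
contact_force: [0.6, -1.0, 0.3]
opening: 0.0383
```

Emit:
{"fn": "carry_out", "kwargs": {
  "series": [
    [[0,-0.04,0],[0,0,0],45],
    [[0,-0.04,0],[0,0,0],45],
    [[-0.001,-0.04,0],[0,0,0],45],
    [[-0.001,-0.016,0],[0,0,0],45],
    [[0,0,0],[0,0,0],45],
    [[0,0,0],[0,0,0],45]
  ]
}}

```text
time_s: 18.5
tool_pos: [0.5614, 0.3554, 0.2143]
orientation: [3.141, 0.002, -0.0]
contact_force: [-0.6, 0.2, -0.2]
opening: 0.0385
```

```bash
python3 - <<'E'
from h import *
o=manip.observe();print(o['tool_pos'],o['opening'])
s=snap('wrist','w7.png')
for r in rolls(s):print(r)
E
```

```text
[0.56135564 0.35544161 0.21432927] 0.03853768225789813
[0.7624 0.3258 0.0557 0.7632 0.3254 0.0483]
[0.4342 0.3513 0.0508 0.4338 0.351  0.0345]
[0.6037 0.3567 0.051  0.6038 0.3565 0.0343]
```

Emit:
{"fn": "carry_out", "kwargs": {
  "series": [
    [[0,-0.001,0.03],[0,0,0],45],
    [[0,0,0.045],[0,0,0],45],
    [[0,0,0.045],[0,0,0],45],
    [[0,0,0.045],[0,0,0],45],
    [[0,0,0.04],[0,0,0],45],
    [[0,0,0.022],[0,0,0],45],
    [[0,0,0.01],[0,0,0],45],
    [[0,0,0.002],[0,0,0],45]
  ]
}}

```text
time_s: 19.35
tool_pos: [0.5616, 0.3557, -0.0251]
orientation: [3.141, -0.0, -0.001]
contact_force: [-1.4, -0.4, 1.3]
opening: 0.0387
```

Emit:
{"fn": "carry_out", "kwargs": {
  "series": [
    [[0,0,0],[0,0,0],45],
    [[0,0,0],[0,0,0],0],
    [[0,0,0],[0,0,0],0],
    [[0,0,0],[0,0,0],0],
    [[0,0,0],[0,0,0],0]
  ]
}}

```text
time_s: 19.85
tool_pos: [0.5623, 0.3571, -0.023]
orientation: [-3.141, -0.001, -0.003]
contact_force: [-0.4, -1.1, 6.9]
opening: 0.0204
```

Emit:
{"fn": "carry_out", "kwargs": {
  "series": [
    [[0,0,-0.01],[0,0,0],0],
    [[0,0,-0.03],[0,0,0],0],
    [[0,0,-0.04],[0,0,0],0],
    [[0,0,-0.04],[0,0,0],0],
    [[0,0,-0.04],[0,0,0],0],
    [[0,0,-0.02],[0,0,0],0],
    [[0,0,0],[0,0,0],0]
  ]
}}

```text
time_s: 20.55
tool_pos: [0.5624, 0.3577, 0.1597]
orientation: [-3.139, -0.002, -0.007]
contact_force: [0.2, 0.6, -2.1]
opening: 0.021
```

Emit:
{"fn": "carry_out", "kwargs": {
  "series": [
    [[-0.004,0.02,0],[0,0,0],0],
    [[-0.008,0.036,0],[0,0,0],0],
    [[-0.008,0.036,0],[0,0,0],0],
    [[-0.008,0.036,0],[0,0,0],0],
    [[-0.008,0.036,0],[0,0,0],0],
    [[-0.008,0.036,0],[0,0,0],0],
    [[-0.008,0.036,0],[0,0,0],0],
    [[-0.008,0.036,0],[0,0,0],0]
  ]
}}

```text
time_s: 21.35
tool_pos: [0.5007, 0.083, 0.1549]
orientation: [3.141, 0.002, -0.001]
contact_force: [0.1, 0.0, -1.6]
opening: 0.0205
```

Emit:
{"fn": "carry_out", "kwargs": {
  "series": [
    [[-0.008,0.036,0],[0,0,0],0],
    [[-0.006,0.029,0],[0,0,0],0],
    [[0,0,0.02],[0,0,0],0],
    [[0,0,0.03],[0,0,0],0],
    [[0,0,0.03],[0,0,0],0],
    [[0,0,0.01],[0,0,0],0],
    [[0,0,0],[0,0,0],0],
    [[0,0,0],[0,0,0],0]
  ]
}}

```text
time_s: 22.15
tool_pos: [0.4882, 0.0199, 0.0662]
orientation: [-3.141, -0.002, -0.001]
contact_force: [0.5, -0.1, -1.1]
opening: 0.0208
```

```bash
python3 - <<'E'
from h import *
o=manip.observe();print(o['tool_pos'],o['opening'])
s=snap('wrist','w8.png')
for z in(.07,.12):
  for r in rolls(s,z):print(z,r)
E
```

```text
[0.48823585 0.01987717 0.06618422] 0.020752467209836364
```

Emit:
{"fn": "carry_out", "kwargs": {
  "series": [
    [[0,0,0.01],[0,0,0],0],
    [[0,0,0.006],[0,0,0],0],
    [[0,0,0.002],[0,0,0],0],
    [[0,0,0],[0,0,0],0],
    [[0,0,0],[0,0,0],45],
    [[0,0,0],[0,0,0],45],
    [[0,0,-0.005],[0,0,0],45],
    [[0,0,-0.02],[0,0,0],45]
  ]
}}

```text
time_s: 23.0
tool_pos: [0.4869, 0.0196, 0.0716]
orientation: [-3.141, -0.002, 0.004]
contact_force: [0.6, -0.5, 0.2]
opening: 0.0385
```

Emit:
{"fn": "carry_out", "kwargs": {
  "series": [
    [[0,0,-0.05],[0,0,0],45],
    [[0,0,-0.05],[0,0,0],45],
    [[0,0,-0.05],[0,0,0],45],
    [[0,0,-0.05],[0,0,0],45],
    [[0,0,-0.04],[0,0,0],45],
    [[0,0,0],[0,0,0],45],
    [[0,0,0],[0,0,0],45]
  ]
}}

```text
time_s: 23.7
tool_pos: [0.4879, 0.0196, 0.3128]
orientation: [3.141, 0.001, 0.002]
contact_force: [0.4, 0.0, 0.0]
opening: 0.0386
```

```bash
python3 - <<'E'
from h import *
o=manip.observe();print(o['tool_pos'],o['opening'])
s=snap('wrist','w9.png')
for z in(.095,.025):
  for r in rolls(s,z):print(z,r)
E
```

```text
[0.48788505 0.01955099 0.31283564] 0.038600989896704824
0.095 [0.5296 0.0188 0.0514 0.5293 0.0187 0.0343]
0.025 [0.5371 0.0051 0.0606 0.5368 0.005  0.0405]
```

View pics/w9.png

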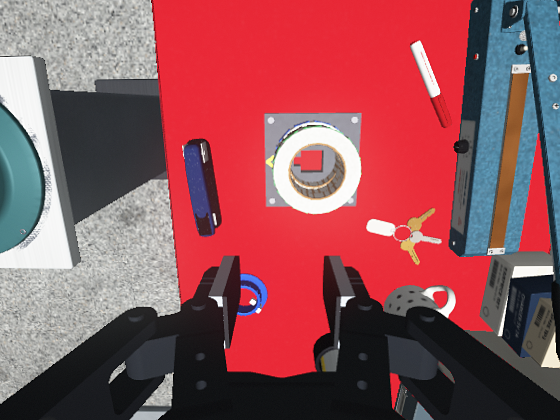

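The stack of three is well aligned: the top roll is at (0.5295, 0.0188) against the base at (0.5303, 0.0197). Orange is next.

Emit:
{"fn": "carry_out", "kwargs": {
  "series": [
    [[-0.0015,-0.04,0.012],[0,0,0],45],
    [[-0.0015,-0.042,0.012],[0,0,0],45],
    [[-0.0015,-0.042,0.012],[0,0,0],45],
    [[-0.0015,-0.042,0.012],[0,0,0],45],
    [[-0.0015,-0.042,0.012],[0,0,0],45],
    [[-0.0015,-0.042,0.012],[0,0,0],45],
    [[-0.0015,-0.042,0.012],[0,0,0],45],
    [[-0.0015,-0.04,0.012],[0,0,0],45]
  ]
}}

```text
time_s: 24.55
tool_pos: [0.4743, 0.3532, 0.2141]
orientation: [3.141, 0.003, -0.004]
contact_force: [1.0, -2.0, 0.9]
opening: 0.0383
```

Emit:
{"fn": "carry_out", "kwargs": {
  "series": [
    [[0,0,0],[0,0,0],45],
    [[0,0,0],[0,0,0],45]
  ]
}}

```text
time_s: 24.75
tool_pos: [0.4741, 0.3522, 0.2146]
orientation: [3.141, 0.006, -0.005]
contact_force: [0.5, -0.7, 0.3]
opening: 0.038
```

```bash
python3 - <<'E'
from h import *
o=manip.observe();print(o['tool_pos'],o['opening'])
s=snap('wrist')
for r in rolls(s):print(r)
E
```

```text
[0.47407841 0.3522225  0.21459529] 0.03800789063352403
[0.4337 0.3513 0.0509 0.4334 0.351  0.0343]
```

Emit:
{"fn": "carry_out", "kwargs": {
  "series": [
    [[0.0015,0.001,0.03],[0,0,0],45],
    [[0,0,0.045],[0,0,0],45],
    [[0,0,0.045],[0,0,0],45],
    [[0,0,0.045],[0,0,0],45],
    [[0,0,0.04],[0,0,0],45],
    [[0,0,0.022],[0,0,0],45],
    [[0,0,0.01],[0,0,0],45],
    [[0,0,0.001],[0,0,0],45]
  ]
}}

```text
time_s: 25.6
tool_pos: [0.4771, 0.3494, -0.0223]
orientation: [3.141, -0.0, -0.001]
contact_force: [-0.5, -0.4, 0.7]
opening: 0.0383
```

Emit:
{"fn": "carry_out", "kwargs": {
  "series": [
    [[0,0,0],[0,0,0],45],
    [[0,0,0],[0,0,0],0],
    [[0,0,0],[0,0,0],0],
    [[0,0,0],[0,0,0],0],
    [[0,0,0],[0,0,0],0]
  ]
}}

```text
time_s: 26.1
tool_pos: [0.4777, 0.3508, -0.0202]
orientation: [-3.141, -0.001, -0.003]
contact_force: [-1.4, -1.9, 10.3]
opening: 0.022
```

Emit:
{"fn": "carry_out", "kwargs": {
  "series": [
    [[0,0,-0.01],[0,0,0],0],
    [[0,0,-0.03],[0,0,0],0],
    [[0,0,-0.04],[0,0,0],0],
    [[0,0,-0.04],[0,0,0],0],
    [[0,0,-0.04],[0,0,0],0],
    [[0,0,-0.03],[0,0,0],0],
    [[0,0,0],[0,0,0],0]
  ]
}}

```text
time_s: 26.8
tool_pos: [0.4781, 0.352, 0.1733]
orientation: [-3.138, -0.002, -0.009]
contact_force: [-0.4, -0.1, -1.7]
opening: 0.0217
```

Emit:
{"fn": "carry_out", "kwargs": {
  "series": [
    [[0.005,0.02,0],[0,0,0],0],
    [[0.01,0.036,0],[0,0,0],0],
    [[0.01,0.036,0],[0,0,0],0],
    [[0.01,0.036,0],[0,0,0],0],
    [[0.01,0.036,0],[0,0,0],0],
    [[0.01,0.036,0],[0,0,0],0],
    [[0.01,0.036,0],[0,0,0],0],
    [[0.01,0.036,0],[0,0,0],0]
  ]
}}

```text
time_s: 27.6
tool_pos: [0.5521, 0.077, 0.1683]
orientation: [3.141, 0.002, -0.0]
contact_force: [0.8, 1.1, -1.3]
opening: 0.0216
```

Emit:
{"fn": "carry_out", "kwargs": {
  "series": [
    [[0.01,0.036,0],[0,0,0],0],
    [[0.009,0.024,0],[0,0,0],0],
    [[0,0,0.02],[0,0,0],0],
    [[0,0,0.03],[0,0,0],0],
    [[0,0,0.02],[0,0,0],0],
    [[0,0,0.008],[0,0,0],0],
    [[0,0,0],[0,0,0],0],
    [[0,0,0],[0,0,0],0]
  ]
}}

```text
time_s: 28.4
tool_pos: [0.5717, 0.0189, 0.0911]
orientation: [-3.141, -0.002, -0.001]
contact_force: [-0.6, 0.3, -1.4]
opening: 0.0215
```

```bash
python3 - <<'E'
from h import *
o=manip.observe();print(o['tool_pos'],o['opening'],o['orientation'])
E
```

```text
[0.57165504 0.0189188  0.09112787] 0.02152436429468075 [-3.14146132e+00 -2.07599975e-03 -1.32111064e-03]
```

Emit:
{"fn": "carry_out", "kwargs": {
  "series": [
    [[0.0005,-0.001,0.008],[0,0,0],0],
    [[0,0,0.005],[0,0,0],0],
    [[0,0,0.002],[0,0,0],0],
    [[0,0,0],[0,0,0],0],
    [[0,0,0],[0,0,0],45],
    [[0,0,0],[0,0,0],45],
    [[0,0,-0.005],[0,0,0],45],
    [[0,0,-0.02],[0,0,0],45]
  ]
}}

```text
time_s: 29.2
tool_pos: [0.5708, 0.0196, 0.0995]
orientation: [-3.141, -0.002, 0.004]
contact_force: [-0.6, -0.6, 1.2]
opening: 0.0381
```

Emit:
{"fn": "carry_out", "kwargs": {
  "series": [
    [[0,0,-0.05],[0,0,0],45],
    [[0,0,-0.05],[0,0,0],45],
    [[0,0,-0.05],[0,0,0],45],
    [[0,0,-0.05],[0,0,0],45],
    [[0,0,-0.04],[0,0,0],45],
    [[0,0,0],[0,0,0],45],
    [[0,0,0],[0,0,0],45]
  ]
}}

```text
time_s: 29.9
tool_pos: [0.5719, 0.0198, 0.3411]
orientation: [3.141, 0.002, 0.002]
contact_force: [-0.7, -0.3, -1.3]
opening: 0.0382
```

```bash
python3 - <<'E'
from h import *
o=manip.observe();print(o['tool_pos'],o['opening'])
s=snap('wrist','w10.png')
for z in(.12,):
  for r in rolls(s,z):print(z,r)
a=snap('scene','a2.png')
E
```

```text
[0.57189005 0.019777   0.34106527] 0.03822583482762218
0.12 [0.5293 0.0203 0.051  0.5291 0.0202 0.0343]
```

Emit:
{"fn": "carry_out", "kwargs": {
  "series": [
    [[0,0.02,0],[0,0,0],45],
    [[0,0.04,0],[0,0,0],45],
    [[0,0.045,0],[0,0,0],45],
    [[0,0.045,0],[0,0,0],45],
    [[0,0.045,0],[0,0,0],45],
    [[0,0.045,0],[0,0,0],45],
    [[0,0.045,0],[0,0,0],45],
    [[0,0.04,0],[0,0,0],45]
  ]
}}

```text
time_s: 30.8
tool_pos: [0.5713, -0.3077, 0.3388]
orientation: [-3.141, -0.0, 0.003]
contact_force: [1.0, 0.3, 0.8]
opening: 0.0384
```

Emit:
{"fn": "carry_out", "kwargs": {
  "series": [
    [[0,0.03,0],[0,0,0],45],
    [[0,0,0],[0,0,0],45],
    [[0,0,0],[0,0,0],45]
  ]
}}

```text
time_s: 31.1
tool_pos: [0.5719, -0.3353, 0.3388]
orientation: [-3.14, -0.001, 0.003]
contact_force: [0.3, 1.5, -0.8]
opening: 0.0387
```

```bash
python3 - <<'E'
from h import *
o=manip.observe();print(o['tool_pos'],o['opening'],o['orientation'],o['joint_positions'])
s=snap('wrist');np.save('w11.npy',s,allow_pickle=True)
p=proj(s,[.578,-.312,.166])[0].astype(int);print(p)
im=s['pixels']
x0,y0=max(p[0]-70,0),max(p[1]-70,0)
A=cv2.resize(im[y0:y0+140,x0:x0+140],(420,420),interpolation=cv2.INTER_CUBIC)
B=cv2.resize(im,(373,280));B=np.vstack([B,np.zeros((140,373,3),np.uint8)])
print(x0,y0);cv2.imwrite('pics/w11.png',np.hstack([A,B]))
E
```

```text
[ 0.57185409 -0.3352896   0.3387786 ] 0.0386998757522209 [-3.13982807e+00 -1.04533127e-03  2.51261026e-03] [ 1.03166049  0.52921714 -0.86514749  1.29229837  0.39429842  1.49515405
  0.20813831]
[287 157]
217 87
```

View pics/w11.png

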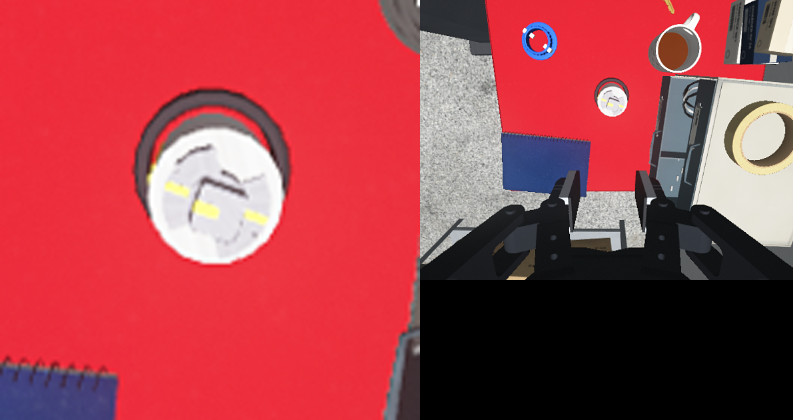

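```bash
python3 - <<'E'
from h import *
s=np.load('w11.npy',allow_pickle=True).item()
f=lambda q:np.array(q)/3+[217,87]-.33
P=ray(s,f([(176,188),(256,217),(218,195)]),.14);print(P,P[:2].mean(0));d=P[0]-P[1];print(np.degrees(np.arctan2(d[1],d[0])))
# body top circle fit: shoulder z=.124
print(ray(s,f([(216,195),(148,195),(284,195),(216,127),(216,264)]),.124))
print('stub',ray(s,f([(220,212)]),.166))
q=f([(207,211)]);print('linemid',ray(s,q,.166))
g=lambda q:(np.array(q)-[420,0])*1.5
print('drawer',ray(s,g([(662,80),(650,165),(655,125)]),.05),ray(s,g([(662,80),(650,165)]),.15))
E
```

```text
[[ 0.56471072 -0.30711369  0.14      ]
 [ 0.59407465 -0.31771302  0.14      ]
 [ 0.58004836 -0.3096569   0.14      ]] [ 0.57939269 -0.31241335  0.14      ]
160.1522249197718
[[ 0.57962411 -0.31179351  0.124     ]
 [ 0.55370302 -0.31179424  0.124     ]
 [ 0.60554299 -0.31177451  0.124     ]
 [ 0.57947323 -0.28641958  0.124     ]
 [ 0.57978556 -0.33851721  0.124     ]]
stub [[ 0.58022036 -0.31197494  0.166     ]]
linemid [[ 0.57577791 -0.31163454  0.166     ]]
drawer [[ 0.67949205 -0.27957975  0.05      ]
 [ 0.66547643 -0.46306673  0.05      ]
 [ 0.67097878 -0.37167967  0.05      ]] [[ 0.65633228 -0.27531061  0.15      ]
 [ 0.64534089 -0.41920563  0.15      ]]
```

Stub at (0.5796, −0.312), +x at about 160°; the body radius measures 25.9 mm against 26. I'll grip with the jaw at −20°, so turning back by +20° brings the stripe to the arrow.

Emit:
{"fn": "carry_out", "kwargs": {
  "series": [
    [[0.0077,-0.0233,0],[0,0,0],45],
    [[0,0,0],[0,0,6.7],45],
    [[0,0,0],[0,0,6.7],45],
    [[0,0,0],[0,0,6.6],45],
    [[0,0,0.04],[0,0,0],45],
    [[0,0,0.04],[0,0,0],45],
    [[0,0,0.04],[0,0,0],45],
    [[0,0,0.03],[0,0,0],45]
  ]
}}

```text
time_s: 31.95
tool_pos: [0.5792, -0.3103, 0.1878]
orientation: [-3.094, 0.541, 0.003]
contact_force: [0.2, -0.6, 0.8]
opening: 0.0382
```

Emit:
{"fn": "carry_out", "kwargs": {
  "series": [
    [[0,0,0],[0,0,0],45],
    [[0,0,0],[0,0,0],45]
  ]
}}

```text
time_s: 32.15
tool_pos: [0.5803, -0.3111, 0.1913]
orientation: [-3.094, 0.542, -0.0]
contact_force: [0.7, 0.2, 0.6]
opening: 0.0383
```

```bash
python3 - <<'E'
from h import *
o=manip.observe();print(o['tool_pos'],o['opening'])
R=Ro.from_rotvec(o['orientation']).as_matrix();print(R.round(3),np.array(o['orientation']).round(4)); e=np.array([.5796,-.312,.125])-o['tool_pos'];print('tool shift',R.T@e)
s=snap('side','s3.png'); print(proj(s,o['tool_pos']),proj(s,[.5796,-.312,.166]))
E
```

```text
[ 0.58034335 -0.31105666  0.19126053] 0.03834475079635983
[[ 0.941 -0.34   0.   ]
 [-0.34  -0.941  0.   ]
 [ 0.    -0.    -1.   ]] [-3.0942e+00  5.4180e-01 -5.0000e-04]
tool shift [-0.00039494  0.00116573  0.06625998]
[[320.13432738 229.10478468]] [[319.6088346  237.96771192]]
```

Emit:
{"fn": "carry_out", "kwargs": {
  "series": [
    [[0,0.001,0.025],[0,0,0],40],
    [[0,0,0.025],[0,0,0],40],
    [[0,0,0.01],[0,0,0],40],
    [[0,0,0.003],[0,0,0],40],
    [[0,0,0],[0,0,0],40]
  ]
}}

```text
time_s: 32.7
tool_pos: [0.5802, -0.313, 0.1285]
orientation: [3.094, -0.544, 0.002]
contact_force: [0.2, 0.4, 0.5]
opening: 0.0342
```

```bash
python3 - <<'E'
from h import *
o=manip.observe();print(o['tool_pos'],o['opening'],o['contact_force'])
w=snap('wrist');out=[cv2.resize(w['pixels'][150:350,180:380],(400,400),interpolation=cv2.INTER_CUBIC)]
s=snap('side');out.append(cv2.resize(s['pixels'][190:260,285:355],(400,400),interpolation=cv2.INTER_CUBIC))
cv2.imwrite('pics/g.png',np.hstack(out))
E
```

```text
[ 0.58015283 -0.31299843  0.12845187] 0.03416996076400751 [0.17822544 0.40719331 0.47884359]
```

View pics/g.png

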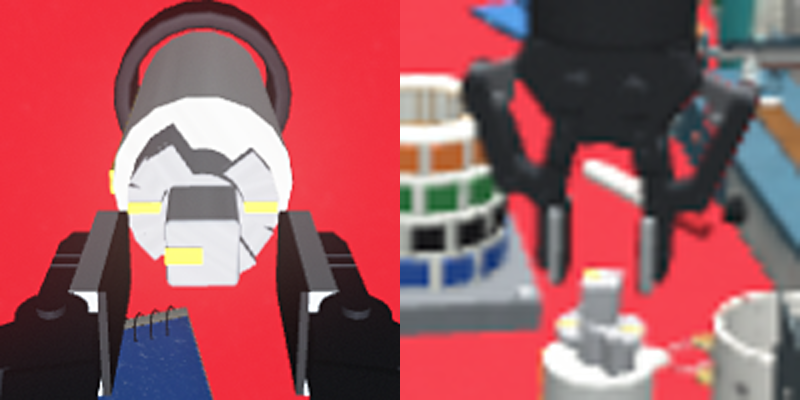

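Both jaws straddle the stub square-on (yellow line horizontal at (183,257)), and the tips are a few mm below the stub's top. I'll go 7 mm lower and grip.

Emit:
{"fn": "carry_out", "kwargs": {
  "series": [
    [[0,-0.001,0.007],[0,0,0],40],
    [[0,0,0],[0,0,0],40],
    [[0,0,0],[0,0,0],0],
    [[0,0,0],[0,0,0],0],
    [[0,0,0],[0,0,0],0],
    [[0,0,0],[0,0,0],0],
    [[0,0,0],[0,0,0],0]
  ],
  "squeeze": 90
}}

```text
time_s: 33.5
tool_pos: [0.5801, -0.3121, 0.1206]
orientation: [3.094, -0.544, 0.001]
contact_force: [0.3, -1.2, 5.2]
opening: 0.0143
```

Emit:
{"fn": "carry_out", "kwargs": {
  "series": [
    [[0,0,-0.01],[0,0,0],0],
    [[0,0,-0.03],[0,0,0],0],
    [[0,0,-0.03],[0,0,0],0],
    [[0,0,-0.03],[0,0,0],0],
    [[0,0,-0.03],[0,0,0],0],
    [[0,0,-0.03],[0,0,0],0],
    [[0,0,-0.01],[0,0,0],0],
    [[0,0,0],[0,0,0],0]
  ]
}}

```text
time_s: 34.3
tool_pos: [0.5801, -0.312, 0.2911]
orientation: [3.094, -0.544, 0.002]
contact_force: [0.5, 0.2, -4.1]
opening: 0.0142
```

```bash
python3 - <<'E'
from h import *
o=manip.observe();print(o['tool_pos'],o['opening'],o['orientation'],o['contact_force'],o['wrist_torque'])
E
```

```text
[ 0.58011317 -0.31201881  0.29111836] 0.014162769041280946 [ 3.09360421e+00 -5.43723959e-01  1.98561060e-03] [ 0.50293262  0.16326933 -4.14590631] [-0.02219571 -0.04292101  0.00326393]
```

The spindle is held and lifted (about 4 N). I'll refine the base centre from its four corner bolts before inserting.

```bash
python3 - <<'E'
from h import *
s=np.load('w2.npy',allow_pickle=True).item()
g=cv2.cvtColor(s['pixels'],cv2.COLOR_BGR2GRAY).astype(float)
q=[]
for c in [(368,363),(465,363),(465,443),(370,444)]:
    u,v=np.round(np.array(c)/1.4).astype(int);w=g[v-4:v+5,u-4:u+5];w=np.clip(w-np.median(w)-15,0,None)
    yy,xx=np.mgrid[v-4:v+5,u-4:u+5];q.append(((w*xx).sum()/w.sum(),(w*yy).sum()/w.sum()))
P=ray(s,q,.02);print(np.round(q,1),P.round(4),P.mean(0))
d=P[1]-P[0];e=P[2]-P[3];print(np.degrees(np.arctan2(d[1],d[0])),np.degrees(np.arctan2(e[1],e[0])),np.degrees(np.arctan2(*(P[1]-P[2])[:2])))
b=cv2.imread('pics/w9.png');
E
```

```text
[[262.9 258.7]
 [331.6 258.3]
 [329.3 317.1]
 [264.4 317.5]] [[ 0.4731  0.0741  0.02  ]
 [ 0.5853  0.0748  0.02  ]
 [ 0.5864 -0.0372  0.02  ]
 [ 0.4738 -0.0379  0.02  ]] [0.52964855 0.01845517 0.02      ]
0.3587250858290024 0.3617403267353201 -0.5780546948917695
```

Emit:
{"fn": "carry_out", "kwargs": {
  "series": [
    [[0,0,0],[0,0,-6.7],0],
    [[0,0,0],[0,0,-6.7],0],
    [[0,0,0],[0,0,-6.6],0],
    [[0,0,0],[0,0,0],0],
    [[0,0,0],[0,0,0],0]
  ]
}}

```text
time_s: 34.8
tool_pos: [0.5794, -0.312, 0.2889]
orientation: [-3.14, 0.004, 0.002]
contact_force: [-0.9, -1.6, -2.8]
opening: 0.0141
```

Emit:
{"fn": "carry_out", "kwargs": {
  "series": [
    [[-0.002,-0.015,0],[0,0,0],0],
    [[-0.005,-0.035,0],[0,0,0],0],
    [[-0.006,-0.04,0],[0,0,0],0],
    [[-0.006,-0.04,0],[0,0,0],0],
    [[-0.006,-0.04,0],[0,0,0],0],
    [[-0.006,-0.04,0],[0,0,0],0],
    [[-0.006,-0.04,0],[0,0,0],0],
    [[-0.006,-0.04,0],[0,0,0],0]
  ]
}}

```text
time_s: 35.6
tool_pos: [0.5355, -0.0199, 0.29]
orientation: [3.141, -0.002, -0.0]
contact_force: [0.5, 0.2, -2.7]
opening: 0.0144
```

Emit:
{"fn": "carry_out", "kwargs": {
  "series": [
    [[-0.005,-0.03,0],[0,0,0],0],
    [[-0.001,-0.01,0],[0,0,0],0],
    [[0,0,0],[0,0,0],0],
    [[0,0,0],[0,0,0],0],
    [[0,0,0],[0,0,0],0]
  ]
}}

```text
time_s: 36.1
tool_pos: [0.5306, 0.0166, 0.2899]
orientation: [3.142, -0.002, -0.001]
contact_force: [0.8, -0.1, -3.1]
opening: 0.0146
```

```bash
python3 - <<'E'
from h import *
o=manip.observe();print(o['tool_pos'],o['opening'],o['orientation'],o['contact_force'],o['wrist_torque'])
E
```

```text
[0.53059019 0.01661408 0.28992749] 0.014607940941902103 [ 3.14151785e+00 -1.97429967e-03 -7.47999294e-04] [ 0.80349074 -0.13952211 -3.12545807] [-0.01895315 -0.06155496  0.00533142]
```

Emit:
{"fn": "carry_out", "kwargs": {
  "series": [
    [[-0.0006,-0.0022,0.01],[0,0,0],0],
    [[0,0,0.025],[0,0,0],0],
    [[0,0,0.025],[0,0,0],0],
    [[0,0,0.025],[0,0,0],0],
    [[0,0,0.025],[0,0,0],0],
    [[0,0,0.015],[0,0,0],0],
    [[0,0,0],[0,0,0],0],
    [[0,0,0],[0,0,0],0]
  ]
}}

```text
time_s: 36.9
tool_pos: [0.5302, 0.0202, 0.1657]
orientation: [-3.141, -0.002, -0.0]
contact_force: [-0.6, 0.3, -1.4]
opening: 0.0144
```

Emit:
{"fn": "carry_out", "kwargs": {
  "series": [
    [[0,0,0.007],[0,0,0],0],
    [[0,0,0.006],[0,0,0],0],
    [[0,0,0],[0,0,0],0],
    [[0,0,0],[0,0,0],0]
  ]
}}

```text
time_s: 37.3
tool_pos: [0.5299, 0.0202, 0.1523]
orientation: [-3.142, -0.002, 0.0]
contact_force: [0.6, -0.2, -2.5]
opening: 0.0141
```

Emit:
{"fn": "carry_out", "kwargs": {
  "series": [
    [[0,0.001,0.005],[0,0,0],0],
    [[0,0,0.005],[0,0,0],0],
    [[0,0,0.004],[0,0,0],0],
    [[0,0,0],[0,0,0],0],
    [[0,0,0],[0,0,0],0]
  ]
}}

```text
time_s: 37.8
tool_pos: [0.5299, 0.0192, 0.1381]
orientation: [-3.141, -0.002, 0.0]
contact_force: [-0.2, -0.0, -3.1]
opening: 0.0145
```

No contact, and the foot has entered the socket. I continue in small steps.

Emit:
{"fn": "carry_out", "kwargs": {
  "series": [
    [[0,0,0.003],[0,0,0],0],
    [[0,0,0.003],[0,0,0],0],
    [[0,0,0],[0,0,0],0]
  ]
}}

```text
time_s: 38.1
tool_pos: [0.5297, 0.0191, 0.1318]
orientation: [-3.142, -0.002, 0.001]
contact_force: [0.6, 0.0, -3.5]
opening: 0.0141
```

Emit:
{"fn": "carry_out", "kwargs": {
  "series": [
    [[0,0,0.003],[0,0,0],0],
    [[0,0,0.003],[0,0,0],0],
    [[0,0,0],[0,0,0],0]
  ]
}}

```text
time_s: 38.4
tool_pos: [0.5297, 0.0191, 0.1258]
orientation: [-3.142, -0.002, 0.001]
contact_force: [0.8, 0.5, -3.0]
opening: 0.0144
```

Emit:
{"fn": "carry_out", "kwargs": {
  "series": [
    [[0,0,0.002],[0,0,0],0],
    [[0,0,0.001],[0,0,0],0],
    [[0,0,0],[0,0,0],0],
    [[0,0,0],[0,0,0],0]
  ]
}}

```text
time_s: 38.8
tool_pos: [0.5299, 0.0192, 0.1232]
orientation: [-3.142, -0.002, 0.0]
contact_force: [-0.1, -0.7, -3.1]
opening: 0.0142
```

Emit:
{"fn": "carry_out", "kwargs": {
  "series": [
    [[0,0,0.002],[0,0,0],0],
    [[0,0,0],[0,0,0],0],
    [[0,0,0],[0,0,0],0]
  ]
}}

```text
time_s: 39.1
tool_pos: [0.5309, 0.0193, 0.1225]
orientation: [3.141, 0.002, 0.003]
contact_force: [-3.9, -0.5, 18.5]
opening: 0.0146
```

Emit:
{"fn": "carry_out", "kwargs": {
  "series": [
    [[0,0,0.001],[0,0,0],0],
    [[0,0,0],[0,0,0],0],
    [[0,0,0],[0,0,0],0]
  ]
}}

```text
time_s: 39.4
tool_pos: [0.5316, 0.0195, 0.1225]
orientation: [3.141, 0.002, 0.006]
contact_force: [-7.6, -1.2, 35.4]
opening: 0.014
```

It seated at TCP 0.1225; I predicted 0.1226, and a missed key would sit 16 mm higher. Releasing and moving over to look at the nut.

Emit:
{"fn": "carry_out", "kwargs": {
  "series": [
    [[0,0,-0.003],[0,0,0],0],
    [[0,0,0],[0,0,0],45],
    [[0,0,0],[0,0,0],45],
    [[0,0,0],[0,0,0],45],
    [[0,0,-0.01],[0,0,0],45],
    [[0,0,-0.03],[0,0,0],45],
    [[0,0,-0.05],[0,0,0],45],
    [[0,0,-0.05],[0,0,0],45]
  ]
}}

```text
time_s: 40.2
tool_pos: [0.5293, 0.0196, 0.2652]
orientation: [-3.141, -0.003, 0.002]
contact_force: [0.6, -0.7, 0.8]
opening: 0.0383
```

Emit:
{"fn": "carry_out", "kwargs": {
  "series": [
    [[0,0,-0.05],[0,0,0],75],
    [[-0.012,0.03,0],[0,0,0],75],
    [[-0.014,0.04,0],[0,0,0],75],
    [[-0.014,0.04,0],[0,0,0],75],
    [[-0.014,0.04,0],[0,0,0],75],
    [[-0.014,0.04,0],[0,0,0],75],
    [[-0.014,0.04,0],[0,0,0],75],
    [[-0.012,0.03,0],[0,0,0],75]
  ]
}}

```text
time_s: 41.0
tool_pos: [0.435, -0.2432, 0.3138]
orientation: [3.141, -0.001, 0.0]
contact_force: [-0.1, 1.0, 1.3]
opening: 0.0644
```

Emit:
{"fn": "carry_out", "kwargs": {
  "series": [
    [[0,0,0],[0,0,0],75],
    [[0,0,0],[0,0,0],75]
  ]
}}

```text
time_s: 41.2
tool_pos: [0.4361, -0.2409, 0.3136]
orientation: [-3.141, -0.001, -0.0]
contact_force: [-0.2, 0.6, -0.1]
opening: 0.0642
```

```bash
cat > nut.py <<'E'
from h import *
def nut(s,ztop=.022,roi=None):
    im=s['pixels'];hsv=cv2.cvtColor(im,cv2.COLOR_BGR2HSV)
    m=((hsv[...,0]>105)&(hsv[...,0]<125)&(hsv[...,1]>150)&(hsv[...,2]>60)).astype(np.uint8)
    n,l,st,c=cv2.connectedComponentsWithStats(cv2.dilate(m,np.ones((3,3))))
    k=max((i for i in range(1,n)),key=lambda i:st[i,4] if roi is None or np.hypot(*(c[i]-roi))<60 else -1)
    cs=max(cv2.findContours((l==k).astype(np.uint8),cv2.RETR_EXTERNAL,cv2.CHAIN_APPROX_NONE)[0],key=cv2.contourArea)
    hull=cv2.convexHull(cs);el=cv2.fitEllipse(hull)
    mask=np.zeros(m.shape,np.uint8);cv2.drawContours(mask,[hull],-1,1,-1)
    w=((hsv[...,1]<70)&(hsv[...,2]>150)&(mask>0)).astype(np.uint8)
    n2,l2,s2,c2=cv2.connectedComponentsWithStats(w)
    return el,[(c2[i].round(1),s2[i,4]) for i in range(1,n2) if s2[i,4]>3]
E
python3 - <<'E'
from nut import *
o=manip.observe();print(o['tool_pos'],o['opening'],o['orientation'])
s=snap('wrist');np.save('w12.npy',s,allow_pickle=True)
p=proj(s,[.428,-.202,.01])[0];print(p)
el,w=nut(s,roi=p);print(el)
print('flange ctr',ray(s,el[0],.004))
for c,a in w:print(c,a,ray(s,c,.022)[0].round(4),ray(s,c,.006)[0].round(4))
x,y=(p-70).astype(int);A=cv2.resize(s['pixels'][max(y,0):y+140,x:x+140],(420,420),interpolation=cv2.INTER_CUBIC)
b=snap('side')
q=proj(b,[.53,.02,.09])[0].astype(int);B=cv2.resize(b['pixels'][q[1]-35:q[1]+35,q[0]-30:q[0]+30],(360,420),interpolation=cv2.INTER_CUBIC)
cv2.imwrite('pics/n.png',np.hstack([A[:420],B]));print(x,y)
E
```

```text
[ 0.43612719 -0.24093321  0.31361879] 0.06415099055520813 [-3.14139613e+00 -5.60112433e-04 -3.41277529e-04]
[275.67303733 131.49162437]
((275.0857849121094, 130.05877685546875), (54.921932220458984, 56.011940002441406), 172.35064697265625)
flange ctr [[ 0.42708806 -0.20049678  0.004     ]]
[257.2 117.5] 37 [ 0.4037 -0.1828  0.022 ] [ 0.4026 -0.1834  0.006 ]
[264.7 122.8] 44 [ 0.4136 -0.1897  0.022 ] [ 0.4128 -0.1905  0.006 ]
[285.2 139.2] 43 [ 0.4411 -0.2113  0.022 ] [ 0.4412 -0.2129  0.006 ]
[292.3 145.6] 34 [ 0.4508 -0.2199  0.022 ] [ 0.4513 -0.2218  0.006 ]
205 61
```

View pics/n.png

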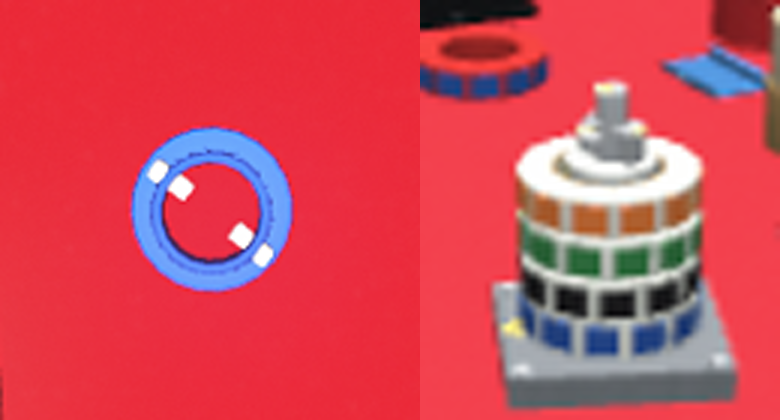

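The spindle stands seated in a neat stack of four. The nut is centred at (0.427, −0.201) with ears at −38.2°, so the jaw goes to −128.2°.

Emit:
{"fn": "carry_out", "kwargs": {
  "series": [
    [[-0.0045,-0.02,0],[0,0,0],80],
    [[-0.0045,-0.02,0],[0,0,0],80],
    [[0,0,0],[0,0,8.55],80],
    [[0,0,0],[0,0,8.55],80],
    [[0,0,0],[0,0,8.55],80],
    [[0,0,0],[0,0,8.55],80],
    [[0,0,0],[0,0,8.55],80],
    [[0,0,0],[0,0,8.55],80]
  ]
}}

```text
time_s: 42.1
tool_pos: [0.4276, -0.1997, 0.3134]
orientation: [2.83, -1.364, 0.0]
contact_force: [0.3, 0.7, -0.5]
opening: 0.0682
```

Emit:
{"fn": "carry_out", "kwargs": {
  "series": [
    [[0,0,0],[0,0,8.55],80],
    [[0,0,0],[0,0,8.55],80],
    [[0,0,0],[0,0,8.55],80],
    [[0,0,0],[0,0,8.55],80],
    [[0,0,0],[0,0,8.55],80],
    [[0,0,0],[0,0,8.55],80],
    [[0,0,0],[0,0,8.55],80],
    [[0,0,0],[0,0,8.55],80]
  ]
}}

```text
time_s: 42.9
tool_pos: [0.4276, -0.1997, 0.3134]
orientation: [-1.574, 2.719, -0.0]
contact_force: [-0.2, 0.5, -0.7]
opening: 0.068
```

Emit:
{"fn": "carry_out", "kwargs": {
  "series": [
    [[0,0,0],[0,0,8.55],80],
    [[0,0,0],[0,0,0],80],
    [[0,0,0],[0,0,0],80]
  ]
}}

```text
time_s: 43.2
tool_pos: [0.4275, -0.2002, 0.3133]
orientation: [-1.381, 2.821, -0.0]
contact_force: [-0.7, 0.2, 0.2]
opening: 0.0684
```

```bash
cat > g.py <<'E'
from h import *
import sys
o=manip.observe();R=Ro.from_rotvec(o['orientation']).as_matrix()
t=np.array(eval(sys.argv[1]));y=np.degrees(np.arctan2(R[1,0],R[0,0]))
print('pos',o['tool_pos'].round(4) if hasattr(o['tool_pos'],'round') else o['tool_pos'],'yaw',y.round(2),'tilt',R[:,2].round(4),'q',np.round(o['joint_positions'],2),'F',np.round(o['contact_force'],1),'T',np.round(o['wrist_torque'],2),'open',o['opening'])
print('tool shift',(R.T@(t-o['tool_pos'])).round(4))
E
python3 g.py "[.427,-.201,-.026]"
```

```text
pos [ 0.4275 -0.2002  0.3133] yaw -127.83 tilt [ 1.e-04 -1.e-04 -1.e+00] q [ 1.12  0.08 -0.78  1.8   0.06  1.28 -1.91] F [-0.7  0.2  0.2] T [ 0.   -0.   -0.02] open 0.06840162845227446
tool shift [ 1.000e-03 -1.000e-04  3.393e-01]
```

Emit:
{"fn": "carry_out", "kwargs": {
  "series": [
    [[0.001,0,0.045],[0,0,0],80],
    [[0,0,0.045],[0,0,0],80],
    [[0,0,0.045],[0,0,0],80],
    [[0,0,0.045],[0,0,0],80],
    [[0,0,0.045],[0,0,0],80],
    [[0,0,0.045],[0,0,0],80],
    [[0,0,0.035],[0,0,0],80],
    [[0,0,0.015],[0,0,0],80]
  ]
}}

```text
time_s: 44.0
tool_pos: [0.4254, -0.2006, -0.0093]
orientation: [1.378, -2.821, -0.005]
contact_force: [0.7, 0.1, 1.1]
opening: 0.0683
```

Emit:
{"fn": "carry_out", "kwargs": {
  "series": [
    [[0,0,0],[0,0,0],80],
    [[0,0,0.008],[0,0,0],80],
    [[0,0,0],[0,0,0],80]
  ]
}}

```text
time_s: 44.3
tool_pos: [0.4271, -0.2022, -0.0141]
orientation: [-1.373, 2.825, -0.002]
contact_force: [-0.1, -0.4, -0.0]
opening: 0.0684
```

```bash
python3 g.py "[.427,-.201,-.026]"
```

```text
pos [ 0.4271 -0.2022 -0.0141] yaw -128.16 tilt [ 1.2e-03 -8.0e-04 -1.0e+00] q [ 0.86  0.56 -0.58  2.11  0.53  0.61 -2.33] F [-0.1 -0.4 -0. ] T [ 0.01 -0.01 -0.06] open 0.06841274454179158
tool shift [-0.0009  0.0008  0.0119]
```

Emit:
{"fn": "carry_out", "kwargs": {
  "series": [
    [[-0.001,0.001,0.006],[0,0,0],80],
    [[0,0,0.004],[0,0,0],80],
    [[0,0,0],[0,0,0],80]
  ]
}}

```text
time_s: 44.6
tool_pos: [0.4263, -0.2004, -0.025]
orientation: [1.373, -2.826, -0.0]
contact_force: [-0.1, -0.3, 0.5]
opening: 0.0688
```

Emit:
{"fn": "carry_out", "kwargs": {
  "series": [
    [[0,0,0],[0,0,0],40],
    [[0,0,0],[0,0,0],40],
    [[0,0,0],[0,0,0],40],
    [[0,0,0],[0,0,0],40],
    [[0,0,0],[0,0,0],40]
  ],
  "squeeze": 60
}}

```text
time_s: 45.1
tool_pos: [0.4264, -0.2004, -0.0242]
orientation: [1.373, -2.826, 0.001]
contact_force: [-3.7, 2.2, 13.3]
opening: 0.0535
```

```bash
python3 g.py "[.427,-.201,-.026]"
```

```text
pos [ 0.4264 -0.2004 -0.0242] yaw -128.18 tilt [ 0.e+00 -4.e-04 -1.e+00] q [ 0.85  0.57 -0.56  2.12  0.55  0.59 -2.34] F [-3.7  2.2 13.3] T [ 0.44  0.86 -0.02] open 0.053486550954122504
tool shift [ 0.0001 -0.0008  0.0018]
```

Gripped at 53.5 mm. Lift, turn so the ears run along x (yaw −90°), then carry to the spindle.

Emit:
{"fn": "carry_out", "kwargs": {
  "series": [
    [[0,0,-0.01],[0,0,0],40],
    [[0,0,-0.03],[0,0,0],40],
    [[0,0,-0.04],[0,0,0],40],
    [[0,0,-0.04],[0,0,0],40],
    [[0,0,-0.04],[0,0,0],40],
    [[0,0,-0.04],[0,0,0],40],
    [[0,0,-0.02],[0,0,0],40],
    [[0,0,0],[0,0,0],40]
  ]
}}

```text
time_s: 45.9
tool_pos: [0.4275, -0.2008, 0.1983]
orientation: [-1.372, 2.824, -0.007]
contact_force: [0.8, -1.0, -1.1]
opening: 0.0529
```

Emit:
{"fn": "carry_out", "kwargs": {
  "series": [
    [[0,0,0],[0,0,-7.6],40],
    [[0,0,0],[0,0,-7.6],40],
    [[0,0,0],[0,0,-7.6],40],
    [[0,0,0],[0,0,-7.6],40],
    [[0,0,0],[0,0,-7.6],40],
    [[0,0,0],[0,0,0],40],
    [[0,0,0],[0,0,0],40]
  ]
}}

```text
time_s: 46.6
tool_pos: [0.426, -0.2002, 0.1948]
orientation: [-2.213, 2.23, 0.001]
contact_force: [-0.3, 0.1, -0.8]
opening: 0.0531
```

```bash
python3 g.py "[.53,.0192,.2]"
```

```text
pos [ 0.426  -0.2002  0.1948] yaw -90.42 tilt [-6.e-04  7.e-04 -1.e+00] q [ 1.18  0.24 -0.91  1.96  0.22  1.04 -1.4 ] F [-0.3  0.1 -0.8] T [-0.01 -0.03 -0.03] open 0.053087946019944814
tool shift [-0.2202 -0.1023 -0.0051]
```

Emit:
{"fn": "carry_out", "kwargs": {
  "series": [
    [[-0.012,-0.006,-0.005],[0,0,0],40],
    [[-0.026,-0.012,0],[0,0,0],40],
    [[-0.028,-0.013,0],[0,0,0],40],
    [[-0.028,-0.013,0],[0,0,0],40],
    [[-0.028,-0.013,0],[0,0,0],40],
    [[-0.028,-0.013,0],[0,0,0],40],
    [[-0.028,-0.013,0],[0,0,0],40],
    [[-0.026,-0.012,0],[0,0,0],40]
  ]
}}

```text
time_s: 47.4
tool_pos: [0.5225, 0.0057, 0.2005]
orientation: [-2.216, 2.227, -0.0]
contact_force: [0.3, -0.4, -1.5]
opening: 0.0534
```

Emit:
{"fn": "carry_out", "kwargs": {
  "series": [
    [[-0.016,-0.0073,0],[0,0,0],40],
    [[0,0,0],[0,0,0],40],
    [[0,0,0],[0,0,0],40],
    [[0,0,0],[0,0,0],40]
  ]
}}

```text
time_s: 47.8
tool_pos: [0.5291, 0.0188, 0.2002]
orientation: [2.216, -2.227, 0.0]
contact_force: [-0.4, -0.5, -1.3]
opening: 0.0532
```

```bash
python3 g.py "[.53,.0192,.116]"
```

```text
pos [0.5291 0.0188 0.2002] yaw -90.28 tilt [-3.e-04 -4.e-04 -1.e+00] q [ 0.68  0.38 -0.95  1.83  0.35  1.11 -1.97] F [-0.4 -0.5 -1.3] T [ 0.01 -0.01  0.  ] open 0.05324517516948521
tool shift [-0.0005 -0.0009  0.0842]
```

Emit:
{"fn": "carry_out", "kwargs": {
  "series": [
    [[-0.0005,-0.0007,0.015],[0,0,0],40],
    [[0,0,0.02],[0,0,0],40],
    [[0,0,0.02],[0,0,0],40],
    [[0,0,0.015],[0,0,0],40],
    [[0,0,0.008],[0,0,0],40],
    [[0,0,0.002],[0,0,0],40],
    [[0,0,0],[0,0,0],40],
    [[0,0,0],[0,0,0],40]
  ]
}}

```text
time_s: 48.6
tool_pos: [0.5305, 0.0198, 0.1208]
orientation: [-2.217, 2.225, -0.001]
contact_force: [1.0, -0.4, -1.2]
opening: 0.0534
```

Emit:
{"fn": "carry_out", "kwargs": {
  "series": [
    [[0,0,0.002],[0,0,0],40],
    [[0,0,0],[0,0,0],40],
    [[0,0,0],[0,0,0],40]
  ]
}}

```text
time_s: 48.9
tool_pos: [0.5301, 0.0198, 0.1184]
orientation: [-2.218, 2.225, -0.0]
contact_force: [-0.7, 0.4, -1.6]
opening: 0.053
```

Emit:
{"fn": "carry_out", "kwargs": {
  "series": [
    [[0,0,0.0015],[0,0,0],40],
    [[0,0,0],[0,0,0],40],
    [[0,0,0],[0,0,0],40]
  ]
}}

```text
time_s: 49.2
tool_pos: [0.53, 0.0198, 0.1167]
orientation: [2.218, -2.225, -0.0]
contact_force: [-0.4, -1.1, -0.4]
opening: 0.0536
```

Emit:
{"fn": "carry_out", "kwargs": {
  "series": [
    [[0,0,0.001],[0,0,0],40],
    [[0,0,0],[0,0,0],40],
    [[0,0,0],[0,0,0],40]
  ]
}}

```text
time_s: 49.5
tool_pos: [0.5302, 0.0198, 0.1158]
orientation: [-2.218, 2.225, -0.0]
contact_force: [-1.3, -0.4, 3.1]
opening: 0.053
```

Contact at the predicted height, so the nut is resting on the ridge tops. Turning it backward (counter-clockwise) 80°.

Emit:
{"fn": "carry_out", "kwargs": {
  "series": [
    [[0,0,0],[0,0,0],40],
    [[0,0,0],[0,0,-4],40],
    [[0,0,0],[0,0,-6],40],
    [[0,0,0],[0,0,-6],40],
    [[0,0,0],[0,0,-6],40],
    [[0,0,0],[0,0,-6],40],
    [[0,0,0],[0,0,-6],40],
    [[0,0,0],[0,0,-6],40]
  ]
}}

```text
time_s: 50.3
tool_pos: [0.5302, 0.0197, 0.1158]
orientation: [-2.848, 1.327, -0.0]
contact_force: [-1.0, -0.7, 3.0]
opening: 0.0533
```

Emit:
{"fn": "carry_out", "kwargs": {
  "series": [
    [[0,0,0],[0,0,-6],40],
    [[0,0,0],[0,0,-6],40],
    [[0,0,0],[0,0,-6],40],
    [[0,0,0],[0,0,-6],40],
    [[0,0,0],[0,0,-6],40],
    [[0,0,0],[0,0,-6],40],
    [[0,0,0],[0,0,-4],40],
    [[0,0,0],[0,0,0],40]
  ]
}}

```text
time_s: 51.1
tool_pos: [0.53, 0.0196, 0.1156]
orientation: [-3.129, 0.278, 0.001]
contact_force: [-0.4, -2.2, 2.8]
opening: 0.0529
```

```bash
python3 g.py "[.5300,.0195,.116]"
```

```text
pos [0.53   0.0196 0.1156] yaw -10.14 tilt [-3.e-04  2.e-04 -1.e+00] q [ 0.79  0.65 -1.18  1.9   0.69  1.08 -0.85] F [-0.4 -2.2  2.8] T [-0.32  0.1   0.02] open 0.052943402055714926
tool shift [-0.      0.0001 -0.0004]
```

Emit:
{"fn": "carry_out", "kwargs": {
  "series": [
    [[0,0,0.002],[0,0,0],40],
    [[0,0,0],[0,0,0],40],
    [[0,0,0],[0,0,0],40]
  ]
}}

```text
time_s: 51.4
tool_pos: [0.53, 0.0199, 0.1136]
orientation: [-3.129, 0.281, 0.0]
contact_force: [-0.2, -0.4, -0.8]
opening: 0.0531
```

Emit:
{"fn": "carry_out", "kwargs": {
  "series": [
    [[0,0,0.0015],[0,0,0],40],
    [[0,0,0],[0,0,0],40],
    [[0,0,0],[0,0,0],40]
  ]
}}

```text
time_s: 51.7
tool_pos: [0.53, 0.0199, 0.1122]
orientation: [-3.129, 0.279, 0.0]
contact_force: [-0.1, -0.6, -0.1]
opening: 0.0531
```

Emit:
{"fn": "carry_out", "kwargs": {
  "series": [
    [[0,0,0.003],[0,0,0],40],
    [[0,0,0.003],[0,0,0],40],
    [[0,0,0.002],[0,0,0],40],
    [[0,0,0],[0,0,0],40],
    [[0,0,0],[0,0,0],40]
  ]
}}

```text
time_s: 52.2
tool_pos: [0.53, 0.0199, 0.1041]
orientation: [-3.129, 0.279, 0.001]
contact_force: [0.4, -1.1, -1.2]
opening: 0.0529
```

Emit:
{"fn": "carry_out", "kwargs": {
  "series": [
    [[0,0,0.002],[0,0,0],40],
    [[0,0,0],[0,0,0],40],
    [[0,0,0],[0,0,0],40]
  ]
}}

```text
time_s: 52.5
tool_pos: [0.5302, 0.0197, 0.1023]
orientation: [3.129, -0.279, 0.0]
contact_force: [0.8, -1.3, 3.1]
opening: 0.0532
```

It has dropped onto the shoulder (predicted 0.1018, contact at 0.1023). Screwing forward.

Emit:
{"fn": "carry_out", "kwargs": {
  "series": [
    [[0,0,-0.0004],[0,0,4],40],
    [[0,0,0],[0,0,6],40],
    [[0,0,0],[0,0,6],40],
    [[0,0,0],[0,0,6],40],
    [[0,0,0],[0,0,6],40],
    [[0,0,0],[0,0,0],40]
  ]
}}

```text
time_s: 53.1
tool_pos: [0.5299, 0.0199, 0.1027]
orientation: [2.967, -1.03, 0.0]
contact_force: [-0.8, -0.1, -1.9]
opening: 0.0532
```

```bash
python3 g.py "[.5300,.0195,.102]"
```

```text
pos [0.5299 0.0199 0.1027] yaw -38.29 tilt [-1.e-04 -4.e-04 -1.e+00] q [ 0.72  0.6  -1.06  1.91  0.62  1.01 -1.29] F [-0.8 -0.1 -1.9] T [-0.1   0.04 -0.02] open 0.053187592228497255
tool shift [0.0003 0.0003 0.0007]
```

Emit:
{"fn": "carry_out", "kwargs": {
  "series": [
    [[0,0,0.0004],[0,0,6],40],
    [[0,0,0],[0,0,6],40],
    [[0,0,0],[0,0,6],40],
    [[0,0,0],[0,0,6],40],
    [[0,0,0],[0,0,6],40],
    [[0,0,0],[0,0,6],40],
    [[0,0,0],[0,0,6],40],
    [[0,0,0],[0,0,6],40]
  ]
}}

```text
time_s: 53.9
tool_pos: [0.5302, 0.0195, 0.1025]
orientation: [2.293, -2.147, 0.001]
contact_force: [-1.6, -2.9, 7.8]
opening: 0.0531
```

```bash
python3 g.py "[.5300,.0195,.102]"
```

```text
pos [0.5302 0.0195 0.1025] yaw -86.22 tilt [ 1.e-04 -7.e-04 -1.e+00] q [ 0.59  0.51 -0.87  1.91  0.48  0.94 -2.01] F [-1.6 -2.9  7.8] T [-0.96  0.35  0.17] open 0.05305701058370351
tool shift [-0.      0.0002  0.0005]
```

Emit:
{"fn": "carry_out", "kwargs": {
  "series": [
    [[0,0,0],[0,0,2],40],
    [[0,0,0],[0,0,2],40],
    [[0,0,0],[0,0,0],40]
  ]
}}

```text
time_s: 54.2
tool_pos: [0.5301, 0.0195, 0.1025]
orientation: [2.22, -2.222, 0.001]
contact_force: [-2.0, -3.4, 6.8]
opening: 0.0531
```

```bash
python3 g.py "[.5300,.0195,.102]"
```

```text
pos [0.5301 0.0195 0.1025] yaw -90.05 tilt [-0.e+00 -8.e-04 -1.e+00] q [ 0.58  0.51 -0.85  1.91  0.47  0.94 -2.07] F [-2.  -3.4  6.8] T [-0.98  0.42  0.11] open 0.05312960664401054
tool shift [0.     0.0001 0.0005]
```

Emit:
{"fn": "carry_out", "kwargs": {
  "series": [
    [[0,0,0],[0,0,2],40],
    [[0,0,0],[0,0,2],40],
    [[0,0,0],[0,0,0],40]
  ]
}}

```text
time_s: 54.5
tool_pos: [0.5301, 0.0194, 0.1025]
orientation: [2.141, -2.298, 0.001]
contact_force: [-2.4, -3.8, 9.1]
opening: 0.0528
```

```bash
python3 g.py "[.5300,.0195,.102]"
```

```text
pos [0.5301 0.0194 0.1025] yaw -94.05 tilt [-2.e-04 -1.e-03 -1.e+00] q [ 0.57  0.5  -0.84  1.91  0.46  0.93 -2.13] F [-2.4 -3.8  9.1] T [-1.14  0.47  0.22] open 0.05279796924051351
tool shift [-0.0001  0.0001  0.0005]
```

Emit:
{"fn": "carry_out", "kwargs": {
  "series": [
    [[0,0,0],[0,0,2],40],
    [[0,0,0],[0,0,2],40],
    [[0,0,0],[0,0,0],40]
  ]
}}

```text
time_s: 54.8
tool_pos: [0.53, 0.0193, 0.1025]
orientation: [2.06, -2.371, 0.001]
contact_force: [-3.8, -4.8, 10.0]
opening: 0.0531
```

```bash
python3 g.py "[.5300,.0195,.102]"
```

```text
pos [0.53   0.0193 0.1025] yaw -98.04 tilt [-4.0e-04 -1.3e-03 -1.0e+00] q [ 0.56  0.49 -0.82  1.91  0.45  0.93 -2.19] F [-3.8 -4.8 10. ] T [-1.46  0.81  0.41] open 0.05307081979492522
tool shift [-0.0002  0.      0.0005]
```

Emit:
{"fn": "carry_out", "kwargs": {
  "series": [
    [[0,0,0],[0,0,2],40],
    [[0,0,0],[0,0,0],40]
  ]
}}

```text
time_s: 55.0
tool_pos: [0.5299, 0.0191, 0.1026]
orientation: [2.018, -2.406, 0.002]
contact_force: [-3.0, -5.3, 12.6]
opening: 0.0529
```

```bash
python3 g.py "[.5300,.0195,.102]"
```

```text
pos [0.5299 0.0191 0.1026] yaw -100.02 tilt [-4.0e-04 -1.6e-03 -1.0e+00] q [ 0.56  0.49 -0.82  1.91  0.45  0.93 -2.22] F [-3.  -5.3 12.6] T [-1.75  1.01  0.54] open 0.052918320159186585
tool shift [-0.0004  0.      0.0006]
```

The torque climbs steadily past −94°, so it is against the stop. I'll ease off, release, rise and check.

Emit:
{"fn": "carry_out", "kwargs": {
  "series": [
    [[0,0,0],[0,0,-2],40],
    [[0,0,-0.0006],[0,0,-2],40],
    [[0,0,0],[0,0,0],40],
    [[0,0,0],[0,0,0],75],
    [[0,0,0],[0,0,0],75],
    [[0,0,0],[0,0,0],75],
    [[0,0,-0.01],[0,0,0],75],
    [[0,0,-0.03],[0,0,0],75]
  ]
}}

```text
time_s: 55.8
tool_pos: [0.5288, 0.0199, 0.142]
orientation: [2.097, -2.336, -0.005]
contact_force: [0.1, 0.2, 0.5]
opening: 0.064
```

Emit:
{"fn": "carry_out", "kwargs": {
  "series": [
    [[0,0,-0.05],[0,0,0],75],
    [[0,0,-0.05],[0,0,0],75],
    [[0,0,-0.05],[0,0,0],75],
    [[0,0,-0.03],[0,0,0],75],
    [[0,0.02,0],[0,0,0],75],
    [[0,0.02,0],[0,0,0],75],
    [[0,0,0],[0,0,0],75],
    [[0,0,0],[0,0,0],75]
  ]
}}

```text
time_s: 56.6
tool_pos: [0.4904, 0.024, 0.3235]
orientation: [-2.098, 2.338, -0.002]
contact_force: [0.1, 0.0, -0.0]
opening: 0.064
```

```bash
python3 g.py "[.5300,.0195,.102]"; python3 - <<'E'
from nut import *
s=snap('wrist');p=proj(s,[.53,.0195,.13])[0];print(p)
try:
  el,w=nut(s,roi=p);print(el,'fl',ray(s,el[0],.130))
  for c,a in w:print(c,a,ray(s,c,.148)[0].round(4))
except Exception as e: print(e)
x,y=np.clip((p-60).astype(int),0,None);print(x,y)
A=cv2.resize(s['pixels'][y:y+120,x:x+120],(480,480),interpolation=cv2.INTER_CUBIC)
b=snap('side');q=proj(b,[.53,.02,.11])[0].astype(int);B=cv2.resize(b['pixels'][q[1]-30:q[1]+30,q[0]-20:q[0]+20],(320,480),interpolation=cv2.INTER_CUBIC)
cv2.imwrite('pics/end.png',np.hstack([A,B]))
np.save('wend.npy',s,allow_pickle=True)
E
```

```text
pos [0.4904 0.024  0.3235] yaw -96.19 tilt [ 9.e-04 -9.e-04 -1.e+00] q [ 0.78  0.15 -0.98  1.74  0.13  1.32 -1.91] F [ 0.1  0.  -0. ] T [ 0.01 -0.01 -0.06] open 0.06400882334216274
tool shift [ 0.     -0.0396  0.2215]
[281.81590879 137.86212134]
((283.8218688964844, 136.11480712890625), (71.13189697265625, 72.61144256591797), 179.31393432617188) fl [[0.53159568 0.01717243 0.13      ]]
[276.7 137.7] 256 [0.5324 0.0245 0.148 ]
[283.1 108.3] 59 [0.5604 0.0149 0.148 ]
[283.9 137.5] 1328 [0.5319 0.0172 0.148 ]
[319.  136.5] 12 [ 0.529  -0.0183  0.148 ]
[302.9 165.6] 31 [0.5011 0.0006 0.148 ]
221 77
```

View pics/end.png

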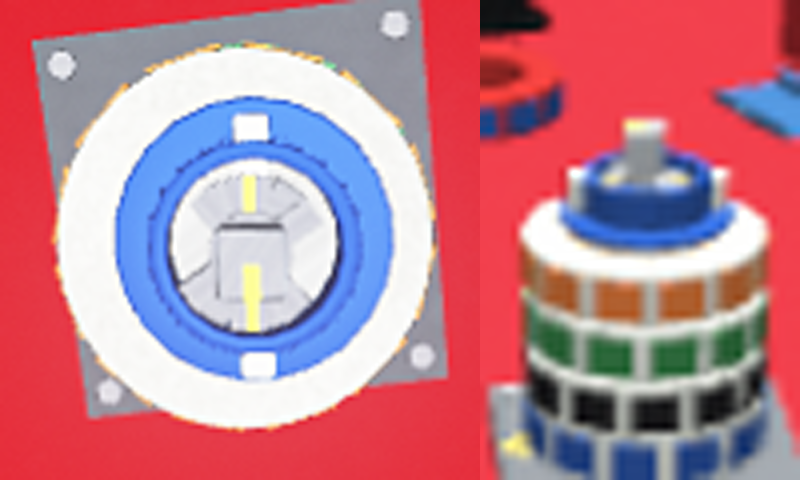

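The nut is down on the shoulder. Its ears at (252,127) and (259,365) look in line with the yellow line through (249,195). I'll check the angles in numbers.

```bash
python3 - <<'E'
from h import *
s=np.load('wend.npy',allow_pickle=True).item()
f=lambda q:np.array(q,float)/4+[221,77]-.37
ang=lambda a,b:np.degrees(np.arctan2(*(b-a)[1::-1]))%360
P=ray(s,f([(62,65),(395,23),(421,356),(110,392)]),.02);print('base',ang(P[0],P[3]),ang(P[1],P[2]),P.mean(0))
for z in (.13,.138,.148):
  E=ray(s,f([(252,127),(259,365)]),z);print('ears',z,ang(E[0],E[1]),E.mean(0),np.linalg.norm(E[0]-E[1]))
L=ray(s,f([(249,178),(249,212)]),.142);print('ridge line -x side',ang(L[0],L[1]))
L=ray(s,f([(249,195),(254,322)]),.142);print('ridge to ridge',ang(L[0],L[1]),L.mean(0))
L=ray(s,f([(252,265),(252,300)]),.168);print('stub line',ang(L[0],L[1]))
E
```

```text
base 180.41783102090898 180.26639357613263 [0.52976313 0.01849918 0.02      ]
ears 0.13 175.61287206514947 [0.52865898 0.01672889 0.13      ] 0.06284173836841653
ears 0.138 175.61287206514947 [0.52945277 0.01672341 0.138     ] 0.061475952836136626
ears 0.148 175.61287206514947 [0.530445   0.01671655 0.148     ] 0.05976872092078665
ridge line -x side 173.82729747870638
ridge to ridge 176.13735951730894 [0.5272987  0.01805034 0.142     ]
stub line 173.8644519790421
```

```bash
python3 -c "
from h import *
o=manip.observe();print(o['time_s'],o['contact_force']);print(manip.close_job())"
```

```text
56.7 [ 0.81297654  0.03752769 -0.25494261]
the job is handed in; nothing more can be done
None
```

I handed the job in at 56.7 s of the 210 s allowed. All four rolls are stacked, the spindle is seated and the nut is screwed down; no verdict was reported.

- **Rolls:** Bottom to top they are blue, black, green, orange. When placed, the third and fourth sat within about 2 mm of the base axis.
- **Spindle:** It seated at the predicted height (tool at 0.1225 m, predicted 0.1226 m), so the key is in its slot. The base axis reads 180.3°. The last picture puts the stripe at 174–176°, so it turned about 4–6° within the slot play (limit 14°).
- **Nut:** It touched the ridge tops at the predicted height and dropped onto the shoulder after an 80° back turn. I turned it forward until the torque kept rising past the yellow line, eased off and released. The ears read 175.6°, within about 2° of the yellow line, and the nut centre was within about 2–4 mm of the axis.

**What disagreed:**
- The real fingertips sat about 25–35 mm short of the reported tool point. The first grip on the blue roll therefore closed on air above it; the roll did not move, and I allowed for the offset from then on.
- The camera yaw estimates of the stripe differ by about 2° between marks.
- I did not measure the nut's tilt separately; it looks level in the last pictures.

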